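# Set the vegetable slicer with the thickness gauge

### The arm

A 6-joint arm with a two-finger parallel gripper is mounted at the origin on a cart in front of the work surface, level with it; the furniture and walls round the work are solid. World frame = base frame: x ahead of the robot, y to its left, z up, the work surface at z = 0. Lengths are in m, angles in rad, forces in N, time in s.
With the tool pointing down it reaches from about 0.275 to 0.775 m from the base axis. Payload 14.6 kg.
Tool frame: the origin (TCP) lies midway between the tips of the shut fingers; the grasp point (between the pads) lies 19 mm behind it; z points along the fingers, y is the line along which they close (so a half turn about z gives the same grasp; the last joint's range is limited). The gripper opens to 85 mm and grips with 20 to 120 N. Pads are 22 mm wide; open, the fingers measure 114 mm over their backs; the gripper's body (76 mm by 85 mm) begins 54 mm behind the grasp point. The pads swing forward as they close: fully open they stand 13 mm farther back than shut.
Start: joints at [-1.412, 0.263, -0.048, 1.259, 0, 1.415], TCP at [0.162, -0.499, 0.231] pointing down, gripper open.
Joint ranges: [-2.65, 2.65], [-0.89, 1.7], [-1.18, 1.37], [-2.13, 2.11], [-1.35, 1.29], [-3.14, 3.14]. Speed limits (rad/s): [1.89, 1.89, 2.57, 2.79, 3.14, 3.14].

### API

Orientations are given as a rotation vector (axis times angle).
In Python, from bench import arm gives the robot as it stands.
- The arm moves only by the tool jog_arm, never from a script. Its argument "rows" is a list of rows, each an object of numbers: "wx", "wy", "wz": the turn, a rotation vector about the world's x, y, z as a fraction of full scale; "tx", "ty", "tz": the shift along the world's x, y, z as a fraction of full scale; "fingers": the closure, from 0 (fully open) to 1 (shut). A call has 1 to 8 rows; each row shifts and turns the commanded pose from where the row before left it; what a row does not reach is not made up. Full scale, the value 1, is 0.03 m for a shift and pi rad for a turn. A row lasts 1/10 s, in which the tool goes at most 50 mm and 8.59 degrees, less where a joint would pass 70% of its speed; a pose out of reach is approached as far as the arm can. A call with a number of a shift or a turn outside -1 to 1 is refused whole. A call with a gripper value outside its range is refused whole. The fingers move at their own pace and stop on an object; "squeeze" is the grip in N (left out, the last holds). Time passes only in rows, so rows that do not move let the fingers close. It gives the time, the measured TCP pose, the force, the opening and the grip force at its end, in the units of the state.
- arm.get_obs(): the state, without advancing time (a new reading comes with each control period).
- arm.camera(name): name is "scene" or "side" or "wrist"; returns (picture, depth): 420x560x3 uint8, red, green, blue; 420x560 float32, m along the optical axis (not along the pixel's ray), 0 where there is no reading.
- arm.get_calibration(name): a dict with "camera_matrix" (3x3 intrinsics, pixels), "eye" and "rotation" of the camera in the world. Camera axes: x right, y up, looking along -z (the intrinsics and any distortion apply to the point x, -y, -z); pixel columns grow to the right and rows downward; lengths in m; the calibration is good to about 2 mm. A picture is of the moment at which its call begins: read the wrist's pose just before it. get_calibration takes no time and is no camera call; for the wrist camera it gives the pose at the moment of the call.
- arm.sign_off(): hands the job in; it is judged then, once.
The state is a dict: "time_s": time; "joint_pos": joint angles; "qvel": joint speeds; "joint_efforts": joint torques, N m; "position": TCP position; "eef_rot": TCP orientation; "wrist_force": force on the tool from outside, world axes, zero at the start; "moment": the same for the moment, N m; "grip_width": finger opening in m; "grip_force": force on a finger pad.
Only numpy, scipy, OpenCV 4.12 (cv2) and the standard library are available. Lean on these libraries where they do the work, as an engineer would, in place of code of your own. Each camera call takes 0.05 s, during which the arm holds its last target. There are 200 camera calls.

### The job

Set the sloping vegetable slicer to 8 mm with the thickness gauge: slide the gauge's white blade down the ramp and under the cutting blade until its handle stops against the cutting edge. Do not force it if it jams, but open the ramp with the black adjuster tab and slide it in again. Then move the tab back until the ramp just nips the gauge with no play, and leave the gauge sitting there so I can check it before slicing; do not disturb the salt shaker or the glass.

Things in the scene. Friction and masses are not known exactly. Their poses are not given: they have to be found in the camera images.
- gauge: loose thickness gauge, 160 mm long, 0.09 kg, lying flat. Origin: mid length and width, on its flat underside; x runs from blade tip to handle end, z up. White blade 40 mm wide, 8 mm thick, x = -80 to -10 mm; black handle 26 mm wide (y), 22 mm high, x = -10 to +80 mm, its front face is the stop. Both share the underside. Grasp the handle across its width near x = +30 mm.
- gauge_tip (a point): middle of the gauge blade's front end, 4 mm above its underside (gauge frame x = -80 mm); axes as the gauge's
- slicer_blade: fixed cutting blade of the steel slicer that slopes 30 degrees up away from the robot. Origin: middle of the cutting edge, on the blade's underside, 95 mm above the worktop. x points up the slope, y across to the left, z square off the slope. Edge 124 mm long (y). Blade and the plate after it lie at x < 0, z = 0 to 5 mm; the space under them is open for 100 mm.
- ramp_lip (a point): point on the top face of the steel ramp, straight under the middle of the cutting edge; axes as slicer_blade. Its distance below the edge (slicer_blade z) is the cutting gap. The ramp runs from x = -12 to +200 mm, always parallel to the slope, 124 mm wide between side rails whose tops are at z = +8 mm. The frame runs from x = -130 to +255 mm (carrying grip).
- adjuster (a joint): travel of the adjuster tab, 0 to 0.036 m; grows as the tab slides down the slope (-x of slicer_blade), which sinks the ramp: cutting gap = 3 mm + travel / 3 (8 mm at 0.015). Moves against about 8 N of friction and stays where it is left; when the ramp nips the gauge the resistance rises steeply.
- adjuster_tab (a point): middle of the top end of the black adjuster tab outside the slicer's right-hand rail: 14 mm wide (y), 20 mm long (x), its upper 28 mm stand free above the rail; axes as slicer_blade, in whose frame it is at x = 79 mm - travel, y = -79 mm, z = +36 mm.
- salt_shaker: salt shaker, 44 mm across, 90 mm high, loose bystander; origin at the centre of its underside
- glass: empty drinking glass, 81 mm across, 93 mm high, loose bystander; origin at the centre of its underside

How it is judged:
At the end, for the whole second after the job is handed in: The gauge lies flat on the ramp (within 0.1 rad), in line with the slope (within 0.2 rad), its tip at least 55 mm past the cutting edge underneath the blade; the cutting gap is closed onto it to less than 9.3 mm (under about 1.3 mm of play), and it is at rest (x of gauge_tip in the frame of slicer_blade below -0.055 m and z of gauge_tip in the frame of slicer_blade between -0.011 and 0 m and angle between the x axis of gauge and the x axis of slicer_blade, either way round below 0.2 rad and angle between the z axis of gauge and the z axis of slicer_blade, either way round below 0.1 rad and z of ramp_lip in the frame of slicer_blade above -0.0093 m and linear speed of gauge below 0.02 m/s); the robot touches nothing.
It fails at once if the gauge is forced: more than 70 N between it and the cutting blade (contact force between gauge and slicer_blade above 70 N).
It fails at once if the salt shaker is knocked more than 30 mm or tipped (distance of salt_shaker from where it was at the start of the episode above 0.03 m or angle between salt_shaker's own z axis and vertical above 0.4 rad).
It fails at once if the glass is knocked more than 30 mm or tipped (distance of glass from where it was at the start of the episode above 0.03 m or angle between glass's own z axis and vertical above 0.4 rad).
It also fails if it takes over 58 s, if anything falls off the work surface, if the arm or the gripper's body presses on something with over 40 N, if the wrist force passes 120 N, or if a joint passes its speed limit or range.

## Working session

There is one attempt and no reset: what is moved stays moved. The work goes in short steps, Python scripts to look and compute and a tool call to move; the robot and the scene stay as the last step left them, time stands still between calls to the robot, and variables do not carry over. Pictures are saved under pics/ and viewed, at most 10 in all, crops included, and the job is handed in when it is done.

Besides the shell and the picture viewer there is one more tool, called after ">>>" in YAML: its name, and indented under it one key for each argument. jog_arm: Moves the arm, as the interface text tells. Shift numbers are shares of 0.03 m and turn numbers shares of pi rad, none past 1 either way. Its arguments: {"type":"object","properties":{"rows":{"type":"array","items":{"type":"object","properties":{"wx":{"type":"number","minimum":-1,"maximum":1},"wy":{"type":"number","minimum":-1,"maximum":1},"wz":{"type":"number","minimum":-1,"maximum":1},"tx":{"type":"number","minimum":-1,"maximum":1},"ty":{"type":"number","minimum":-1,"maximum":1},"tz":{"type":"number","minimum":-1,"maximum":1},"fingers":{"type":"number"}}}},"squeeze":{"type":"number"}},"required":["rows"]}

```bash
mkdir -p pics
cat > h.py <<'E'
import numpy as np,cv2
from bench import arm
def snap(n,f):
    c=arm.get_calibration(n); im,d=arm.camera(n)
    np.savez('pics/'+f+'.npz',im=im,d=d,K=c['camera_matrix'],e=c['eye'],R=c['rotation'])
    cv2.imwrite('pics/'+f+'.png',im[:,:,::-1]); return im,d
def pts(f,uv):
    z=np.load('pics/'+f+'.npz'); K,e,R,d=z['K'],z['e'],z['R'],z['d']
    out=[]
    for u,v in uv:
        w=d[int(v)-1:int(v)+2,int(u)-1:int(u)+2]; Z=np.median(w)
        p=np.array([(u-K[0,2])/K[0,0]*Z,-(v-K[1,2])/K[1,1]*Z,-Z]); out.append(np.array(R)@p+e)
    return np.array(out)
def cloud(f):
    z=np.load('pics/'+f+'.npz'); K,e,R,d=z['K'],z['e'],z['R'],z['d']
    v,u=np.mgrid[0:420,0:560]
    p=np.stack([(u-K[0,2])/K[0,0]*d,-(v-K[1,2])/K[1,1]*d,-d],-1)
    return p@np.array(R).T+e
E
python3 - <<'E'
from h import *
for n in('scene','side'):
    snap(n,n+'0'); c=arm.get_calibration(n); print(n,c['eye'],np.array(c['rotation'])[:,2],c['camera_matrix'],[k for k in c])
print(arm.get_obs())
E
```

```text
Traceback (most recent call last):
IndexError: too many indices for array: array is 1-dimensional, but 2 were indexed
```

View pics/scene0.png

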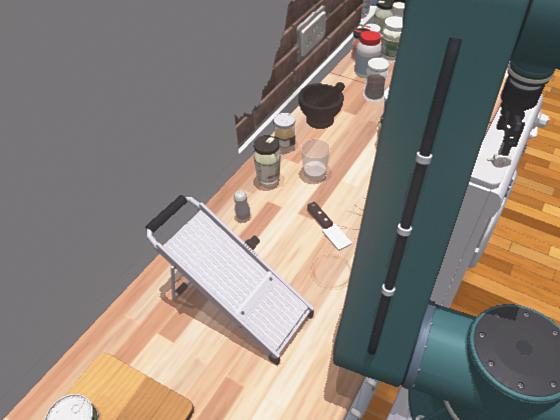

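The scene view shows the slicer (top grip about (170,215), foot about (293,335)), the tab at (253,243), the gauge handle at (319,214) with its blade at (338,237), the shaker at (241,205) and the glass at (316,160). The rotation is a rotation vector, so I'll fix the helper.

```bash
sed -i "s/R=c\['rotation'\])/R=cv2.Rodrigues(np.array(c['rotation'],float))[0])/" h.py
python3 - <<'E'
from h import *
for n in('scene','side','wrist'):
    snap(n,n+'0'); c=arm.get_calibration(n); print(n,c)
print(arm.get_obs())
f='scene0'
for n,p in zip('handle gblade tab glassrim shakertop table gripL footR footL'.split(),pts(f,[(319,213),(337,236),(253,242),(316,147),(240,194),(230,380),(170,212),(310,313),(275,356)])): print(n,p.round(4))
E
```

```text
scene {'camera_matrix': array([[492.27451788,   0.        , 289.7134668 ],
       [  0.        , 492.27451788, 209.57425033],
       [  0.        ,   0.        ,   1.        ]]), 'eye': array([0.13209049, 0.49307509, 0.98836306]), 'rotation': array([ 0.26681297, -0.93392152, -2.46483485])}
side {'camera_matrix': array([[517.35759295,   0.        , 273.49472457],
       [  0.        , 517.35759295, 205.89572903],
       [  0.        ,   0.        ,   1.        ]]), 'eye': array([-0.0944609 , -1.1213446 ,  0.64109477]), 'rotation': array([ 1.10713971, -0.31539601, -0.54488479])}
wrist {'camera_matrix': array([[318.91280037,   0.        , 271.0495116 ],
       [  0.        , 318.91280037, 206.63674057],
       [  0.        ,   0.        ,   1.        ]]), 'eye': array([ 0.23021697, -0.4762244 ,  0.37273145]), 'rotation': array([-0.24764684,  0.18051687, -1.24715395])}
{'time_s': 0.2, 'joint_pos': array([-1.41229109e+00,  2.63384687e-01, -4.86549160e-02,  1.25937361e+00,
        2.44105790e-05,  1.41547167e+00]), 'qvel': array([-0.00120769, -0.00131557,  0.00339378, -0.00034642,  0.00071011,
        0.00062372]), 'joint_efforts': array([ 7.51048974e-04, -6.37313676e+01,  3.84423745e+01,  9.89930879e-03,
        3.77234500e-06,  4.32885122e-05]), 'position': array([ 0.16203712, -0.49922535,  0.23100027]), 'eef_rot': array([-3.10238599e+00, -4.90845930e-01, -3.67957826e-05]), 'wrist_force': array([ 0.02056764, -0.05224484,  0.09822435]), 'moment': array([ 0.01462155,  0.03151329, -0.00123637]), 'grip_force': 0.0, 'grip_width': 0.08529834577162644}
handle [ 0.5037 -0.272   0.0211]
gblade [ 0.4332 -0.2386  0.0053]
tab [ 0.536  -0.0231  0.1542]
glassrim [ 0.6126 -0.4543  0.0627]
shakertop [ 0.6807 -0.176   0.0878]
table [ 0.4547  0.2054 -0.0009]
gripL [0.7021 0.0346 0.2141]
footR [ 0.3825 -0.0037  0.0182]
footL [0.3925 0.1276 0.0339]
```

View pics/side0.png

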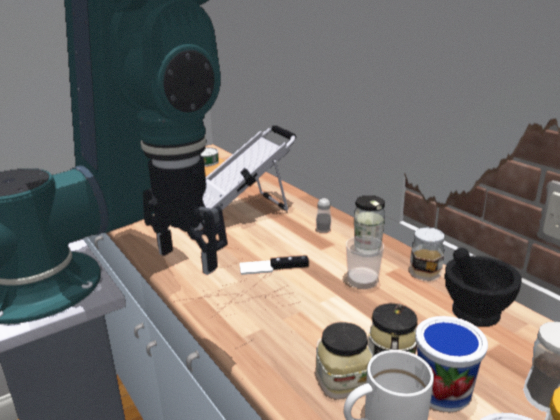

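The side view shows the gauge at (255,267)-(305,261) lying flat, tab at (248,178), shaker (323,215), glass (364,265). Now I'll fit geometry from the depth clouds.

Run:
```python
from h import *
for f in('scene0','side0'):
    P=cloud(f); im=np.load('pics/'+f+'.npz')['im'].astype(int); val=im.max(-1); ok=np.load('pics/'+f+'.npz')['d']>0.1
    box=lambda a,b,c,d,e,g: ok&(P[...,0]>a)&(P[...,0]<b)&(P[...,1]>c)&(P[...,1]<d)&(P[...,2]>e)&(P[...,2]<g)
    T=P[box(.4,.55,-.22,-.1,-.03,.03)]; tz=np.median(T[:,2]); print(f,'table z',tz)
    h=P[box(.40,.60,-.36,-.18,tz+.014,tz+.04)]; 
    print('handle n',len(h),'topz',np.percentile(h[:,2],[50,95]))
    r=cv2.minAreaRect(h[:,:2].astype(np.float32)*1000); print(' rect',r)
    b=P[box(.38,.60,-.36,-.16,tz+.0045,tz+.04)]; r=cv2.minAreaRect(b[:,:2].astype(np.float32)*1000); print(' whole',r,len(b))
    s=P[box(.3,.8,-.1,.25,.03,.3)]
    # slope plane ransac
    rng=np.random.default_rng(0);best=0
    for _ in range(400):
        q=s[rng.choice(len(s),3,False)]; n=np.cross(q[1]-q[0],q[2]-q[0]); l=np.linalg.norm(n)
        if l<1e-6: continue
        n/=l; n*=np.sign(n[2]); 
        if abs(np.arccos(n[2])-.5236)>.1: continue
        m=abs((s-q[0])@n)<.003
        if m.sum()>best: best=m.sum();M=m
    I=s[M]; c=I.mean(0); n=np.linalg.svd(I-c,full_matrices=False)[2][2]; n*=np.sign(n[2])
    print(' plane n',n,'tilt',np.degrees(np.arccos(n[2])),'c',c,best,len(s))
    ux=np.array([-n[0],-n[1],0]);ux/=np.linalg.norm(ux); print(' yaw upslope',np.degrees(np.arctan2(ux[1],ux[0])))
    r=cv2.minAreaRect(s[:,:2].astype(np.float32)*1000); print(' slicer rect',r)
    tb=P[box(.45,.62,-.08,.2,.05,.25)&(val<60)]; print(' dark',len(tb),np.median(tb,0) if len(tb) else '')
    for nm,bx in(('shaker',(.62,.74,-.24,-.12,.02,.12)),('glass',(.53,.70,-.52,-.38,.02,.12))):
        q=P[box(*bx)]; print(nm,len(q),np.median(q,0),q.min(0),q.max(0))
im=cv2.imread('pics/scene0.png'); cv2.imwrite('pics/c1.png',cv2.resize(im[185:365,135:355],None,fx=3.3,fy=3.3,interpolation=cv2.INTER_CUBIC))
```

```text
scene0 table z -0.0008510224945335598
handle n 287 topz [0.020207   0.02352192]
 rect ((503.9104919433594, -273.1639099121094), (28.675188064575195, 92.50039672851562), 62.103614807128906)
 whole ((493.7384033203125, -269.5003967285156), (215.32655334472656, 181.1470489501953), 4.047219276428223) 731
 plane n [-0.44837132  0.03856359  0.89301512] tilt 26.745394421625868 c [0.54109369 0.05304538 0.11668346] 5484 21987
 yaw upslope -4.915806477076335
 slicer rect ((588.5995483398438, 75.00023651123047), (349.9913330078125, 422.7985534667969), 89.99969482421875)
 dark 0 
shaker 357 [ 0.67426583 -0.16700159  0.05761245] [ 0.66076192 -0.19069114  0.02008242] [ 0.69948701 -0.15424749  0.09136052]
glass 917 [ 0.59926503 -0.42048603  0.06244497] [ 0.55752755 -0.48023796  0.0205084 ] [ 0.69997414 -0.38013723  0.09458644]
side0 table z 0.002198309705895851
handle n 300 topz [0.02308377 0.02588465]
 rect ((502.75140380859375, -276.1578674316406), (30.165035247802734, 88.6763916015625), 59.506370544433594)
 whole ((473.3455810546875, -256.72479248046875), (46.3540153503418, 158.6717987060547), 63.708824157714844) 747
 plane n [-0.49605061  0.02285424  0.86799278] tilt 29.773780713375327 c [0.60125454 0.04867523 0.14885007] 1578 6585
 yaw upslope -2.637888741075106
 slicer rect ((598.3776245117188, 75.00892639160156), (349.92962646484375, 403.250244140625), 89.99767303466797)
 dark 139 [ 0.54345795 -0.03534861  0.13423622]
shaker 402 [ 0.67500538 -0.18941279  0.05452418] [ 0.66070583 -0.20223622  0.02007194] [ 0.7016527  -0.16094256  0.09205819]
glass 1565 [ 0.58908182 -0.4332759   0.0686914 ] [ 0.55802652 -0.48941136  0.02020686] [ 0.69993893 -0.38005732  0.09788294]
```

View pics/c1.png

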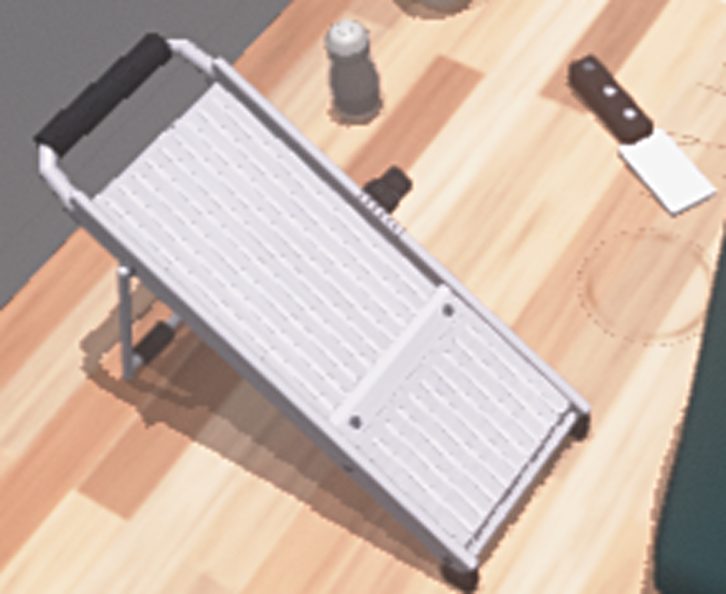

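Crop: the cutting edge runs from (435,288) to (335,412), the tab is at (390,185), and the gauge's yaw is about -27.5°. It's centred near (0.472,-0.258). I'll move over the gauge, turning +134.5°.

>>> jog_arm:
  rows:
    - {"tx": 0.7, "ty": 0.473, "wz": 0.0467}
    - {"tx": 0.7, "ty": 0.473, "wz": 0.0467}
    - {"tx": 0.7, "ty": 0.473, "wz": 0.0467}
    - {"tx": 0.7, "ty": 0.473, "wz": 0.0467}
    - {"tx": 0.7, "ty": 0.473, "wz": 0.0467}
    - {"tx": 0.7, "ty": 0.473, "wz": 0.0467}
    - {"tx": 0.7, "ty": 0.473, "wz": 0.0467}
    - {"tx": 0.7, "ty": 0.473, "wz": 0.0467}

```text
invalid input at $.rows[0]: expected keys wx, wy, wz, tx, ty, tz, fingers
```

>>> jog_arm:
  rows:
    - {"tx": 0.7, "ty": 0.473, "wz": 0.0467}
    - {"tx": 0.7, "ty": 0.473, "wz": 0.0467}
    - {"tx": 0.7, "ty": 0.473, "wz": 0.0467}
    - {"tx": 0.7, "ty": 0.473, "wz": 0.0467}
    - {"tx": 0.7, "ty": 0.473, "wz": 0.0467}
    - {"tx": 0.7, "ty": 0.473, "wz": 0.0467}
    - {"tx": 0.7, "ty": 0.473, "wz": 0.0467}
    - {"tx": 0.7, "ty": 0.473, "wz": 0.0467}

```text
invalid input at $.rows[0]: expected keys wx, wy, wz, tx, ty, tz, fingers
```

>>> jog_arm:
  rows:
    - {}

```text
invalid input at $.rows[0]: expected keys wx, wy, wz, tx, ty, tz, fingers
```

Run:
```python
from h import *
o=arm.get_obs(); print(o['position'],o['eef_rot'],o['joint_pos'],cv2.Rodrigues(o['eef_rot'])[0].round(3).tolist())
snap('wrist','w1'); snap('scene','scene1')
z=np.load('pics/w1.npz'); print(z['e'],z['R'].round(3).tolist())
```

```text
[ 0.16203712 -0.49922535  0.23100027] [-3.10238599e+00 -4.90845930e-01 -3.67957826e-05] [-1.41229109e+00  2.63384687e-01 -4.86549160e-02  1.25937361e+00
  2.44105790e-05  1.41547167e+00] [[0.951, 0.309, -0.0], [0.309, -0.951, 0.001], [0.0, -0.001, -1.0]]
[ 0.23021697 -0.4762244   0.37273145] [[0.309, 0.912, 0.269], [-0.951, 0.297, 0.087], [-0.0, -0.283, 0.959]]
```

View pics/w1.png

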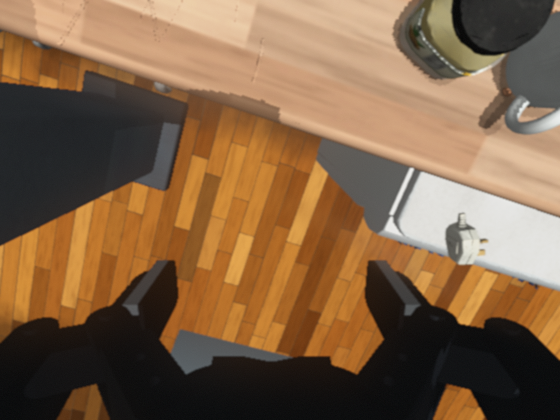

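The wrist view still shows the start pose, because every row needs all seven keys. I'll send the move again with them.

>>> jog_arm:
  rows:
    - {"tx": 0.7, "ty": 0.473, "tz": 0, "wx": 0, "wy": 0, "wz": 0.0467, "fingers": 0}
    - {"tx": 0.7, "ty": 0.473, "tz": 0, "wx": 0, "wy": 0, "wz": 0.0467, "fingers": 0}
    - {"tx": 0.7, "ty": 0.473, "tz": 0, "wx": 0, "wy": 0, "wz": 0.0467, "fingers": 0}
    - {"tx": 0.7, "ty": 0.473, "tz": 0, "wx": 0, "wy": 0, "wz": 0.0467, "fingers": 0}
    - {"tx": 0.7, "ty": 0.473, "tz": 0, "wx": 0, "wy": 0, "wz": 0.0467, "fingers": 0}
    - {"tx": 0.7, "ty": 0.473, "tz": 0, "wx": 0, "wy": 0, "wz": 0.0467, "fingers": 0}
    - {"tx": 0.7, "ty": 0.473, "tz": 0, "wx": 0, "wy": 0, "wz": 0.0467, "fingers": 0}
    - {"tx": 0.7, "ty": 0.473, "tz": 0, "wx": 0, "wy": 0, "wz": 0.0467, "fingers": 0}

```text
time_s: 1.1
position: [0.3308, -0.3851, 0.2313]
eef_rot: [2.306, 2.134, 0.0]
wrist_force: [0.2, 0.5, -0.6]
grip_width: 0.0855
grip_force: 0.0
```

>>> jog_arm:
  rows:
    - {"tx": 0.7, "ty": 0.473, "tz": 0, "wx": 0, "wy": 0, "wz": 0.0467, "fingers": 0}
    - {"tx": 0.7, "ty": 0.473, "tz": 0, "wx": 0, "wy": 0, "wz": 0.0467, "fingers": 0}
    - {"tx": 0.7, "ty": 0.473, "tz": 0, "wx": 0, "wy": 0, "wz": 0.0467, "fingers": 0}
    - {"tx": 0.7, "ty": 0.473, "tz": 0, "wx": 0, "wy": 0, "wz": 0.0467, "fingers": 0}
    - {"tx": 0.7, "ty": 0.473, "tz": 0, "wx": 0, "wy": 0, "wz": 0.0467, "fingers": 0}
    - {"tx": 0.7, "ty": 0.473, "tz": 0, "wx": 0, "wy": 0, "wz": 0.0467, "fingers": 0}
    - {"tx": 0.7, "ty": 0.473, "tz": 0, "wx": 0, "wy": 0, "wz": 0.0467, "fingers": 0}
    - {"tx": 0, "ty": 0, "tz": 0, "wx": 0, "wy": 0, "wz": 0, "fingers": 0}

```text
time_s: 1.9
position: [0.4788, -0.285, 0.231]
eef_rot: [-0.958, -2.992, -0.001]
wrist_force: [0.2, 0.4, 0.3]
grip_width: 0.0852
grip_force: 0.0
```

Run:
```python
from h import *
o=arm.get_obs(); print(o['time_s'],o['position'],o['eef_rot'],o['joint_pos'],cv2.Rodrigues(o['eef_rot'])[0].round(3).tolist())
snap('wrist','w2'); snap('scene','scene1')
z=np.load('pics/w2.npz'); print(z['e'],z['R'].round(3).tolist())
```

```text
1.9 [ 0.47878577 -0.28504472  0.23095662] [-9.58343296e-01 -2.99179523e+00 -8.28313886e-04] [-6.83482739e-01  3.19080076e-01  3.21754351e-02  1.28413494e+00
  4.71049349e-04 -6.34894684e-02] [[-0.814, 0.581, 0.0], [0.581, 0.814, 0.001], [0.0, 0.0, -1.0]]
[ 0.42048589 -0.24252364  0.37270745] [[0.58, -0.782, -0.229], [0.814, 0.557, 0.164], [-0.001, -0.281, 0.96]]
```

View pics/w2.png

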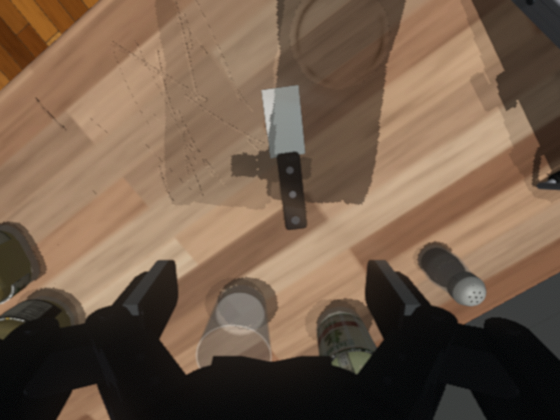

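The wrist view shows the gauge blade front corners at (262,90)/(298,86), handle front at (277,154)/(300,152), and handle end at (285,228)/(306,226). The shaker is at (455,275) and the glass at (240,320).

```bash
cat >> h.py <<'E'
def onz(f,u,v,h):
    z=np.load('pics/'+f+'.npz'); K,e,R=z['K'],z['e'],z['R']
    r=R@np.array([(u-K[0,2])/K[0,0],-(v-K[1,2])/K[1,1],-1]); return e+r*(h-e[2])/r[2]
def proj(f,X):
    z=np.load('pics/'+f+'.npz'); K,e,R=z['K'],z['e'],z['R']; p=(np.atleast_2d(X)-e)@R
    return np.c_[K[0,0]*p[:,0]/-p[:,2]+K[0,2], -K[1,1]*p[:,1]/-p[:,2]+K[1,2]]
E
python3 - <<'E'
from h import *
for n,u,v,h in(('bl',262,90,.008),('br',298,86,.008),('fl',277,154,.022),('fr',300,152,.022),('el',285,228,.022),('er',306,226,.022)): print(n,onz('w2',u,v,h).round(4))
t=(onz('w2',262,90,.008)+onz('w2',298,86,.008))/2; e=(onz('w2',285,228,.022)+onz('w2',306,226,.022))/2
d=e-t; print('len',np.linalg.norm(d[:2]),'yaw',np.degrees(np.arctan2(d[1],d[0])),'org',(t+e)/2)
print('depth handle',pts('w2',[(290,180),(295,210),(285,110),(230,110),(285,140)]).round(4))
im=cv2.imread('pics/side0.png'); cv2.imwrite('pics/c2.png',cv2.resize(im[110:225,190:310],None,fx=5,fy=5,interpolation=cv2.INTER_CUBIC))
E
```

```text
bl [ 0.3952 -0.2367  0.008 ]
br [ 0.4143 -0.2029  0.008 ]
fl [ 0.459  -0.2622  0.022 ]
fr [ 0.4718 -0.2405  0.022 ]
el [ 0.5347 -0.3041  0.022 ]
er [ 0.5469 -0.2828  0.022 ]
len 0.1546750900697748 yaw -28.443355691844083 org [ 0.47277008 -0.25662479  0.015     ]
depth handle [[ 0.4912 -0.2671  0.0212]
 [ 0.5236 -0.2824  0.0209]
 [ 0.4265 -0.2283  0.0076]
 [ 0.3909 -0.2781 -0.0006]
 [ 0.453  -0.2467  0.0077]]
```

View pics/c2.png

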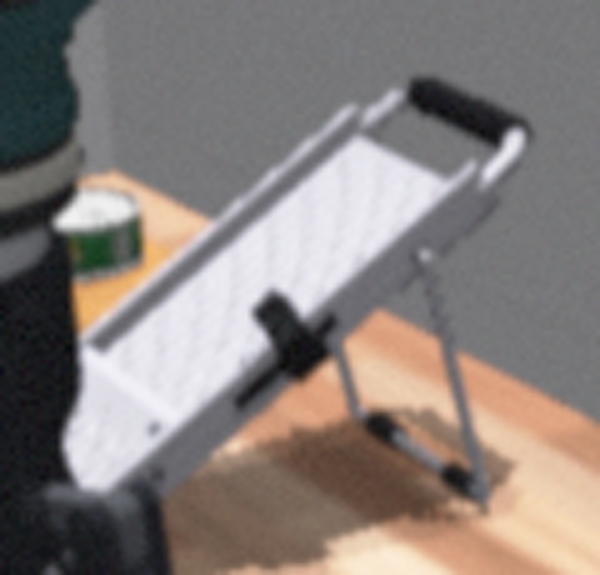

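Side crop: tab top middle at about (268,300), i.e. side pixel (243.6,170), and the right end of the cutting edge at about (178,420). I'll fit the slicer pose from both views.

```bash
cat > fit.py <<'E'
from h import *
from scipy.optimize import least_squares
def frame(p):
    c,s=np.cos(p[2]),np.sin(p[2]); a=np.radians(30)
    X=np.array([c*np.cos(a),s*np.cos(a),np.sin(a)]);Y=np.array([-s,c,0]);return np.stack([X,Y,np.cross(X,Y)],1),np.array([p[0],p[1],.095])
cr=lambda x,y:(135+x/3.3,185+y/3.3)
cs=lambda x,y:(190+x/5,110+y/5)
def obs(p):
    t,w,xu=p[3:6]
    return [('scene0',cr(437,289),(0,-.062,.005)),('scene0',cr(335,412),(0,.062,.005)),
     ('scene0',cr(400,177),(.079-t,-.079,.036)),('side0',cs(268,300),(.079-t,-.079,.036)),('side0',cs(178,420),(0,-.062,.005)),('side0',cs(88,347),(0,.062,.005)),
     ('scene0',cr(585,405),(-.13,-w,.008)),('scene0',cr(470,562),(-.13,w,.008)),('scene0',cr(222,60),(xu,-w,.008)),('scene0',cr(74,196),(xu,w,.008))]
def res(p):
    R,o=frame(p); return np.concatenate([proj(f,R@np.array(q)+o)[0]-np.array(u) for f,u,q in obs(p)])
if __name__=='__main__':
    r=least_squares(res,[.45,.04,-.06,.01,.064,.2],loss='soft_l1'); print(r.x,np.degrees(r.x[2])); print(r.fun.reshape(-1,2).round(1).tolist() if len(r.fun)==20 else '')
E
python3 fit.py
python3 - <<'E'
from h import *
print(pts('scene0',[(267,290),(252,281),(240,260),(220,250),(260,310)]).round(4))
E
```

```text
[ 0.49913191  0.05106062 -0.06234487  0.01192261  0.0674497   0.20304237] -3.5720978576098816
[[0.7, -3.4], [-3.8, 1.1], [-0.8, -0.2], [-0.8, 0.4], [1.0, -0.8], [-0.2, -0.8], [0.7, -0.1], [0.3, 0.5], [-0.2, -0.2], [0.7, -0.2]]
[[0.4716 0.0285 0.0859]
 [0.5089 0.0293 0.0932]
 [0.5511 0.0097 0.1174]
 [0.5916 0.0228 0.1417]
 [0.4612 0.0732 0.0778]]
```

>>> jog_arm:
  rows:
    - {"tx": 0.68, "ty": 0.47, "tz": -0.8, "wx": 0, "wy": 0, "wz": 0.0395, "fingers": 0}
    - {"tx": 0, "ty": 0, "tz": -0.8, "wx": 0, "wy": 0, "wz": 0, "fingers": 0}
    - {"tx": 0, "ty": 0, "tz": -0.8, "wx": 0, "wy": 0, "wz": 0, "fingers": 0}
    - {"tx": 0, "ty": 0, "tz": -0.8, "wx": 0, "wy": 0, "wz": 0, "fingers": 0}
    - {"tx": 0, "ty": 0, "tz": -0.8, "wx": 0, "wy": 0, "wz": 0, "fingers": 0}
    - {"tx": 0, "ty": 0, "tz": -0.6, "wx": 0, "wy": 0, "wz": 0, "fingers": 0}
    - {"tx": 0, "ty": 0, "tz": 0, "wx": 0, "wy": 0, "wz": 0, "fingers": 0}

```text
time_s: 2.7
position: [0.4957, -0.2723, 0.0914]
eef_rot: [-0.785, -3.038, -0.002]
wrist_force: [-0.6, 0.6, -0.2]
grip_width: 0.0853
grip_force: 0.0
```

The fit residuals are good: travel is about 12 mm, so the gap is about 7 mm and the gauge would jam. I'll open the tab first, gripping it with the fingers closing across the slope. First a helper to work out the moves.

```bash
cat > mv.py <<'E'
from fit import *
from scipy.spatial.transform import Rotation as Ro
import sys
P=[0.49913,0.05106,-0.06234]
def tool(p=P):
    R,o=frame(p); return np.stack([-R[:,0],R[:,1],-R[:,2]],1)
def to(xs,N,Rt=None,world=False):
    o=arm.get_obs(); R,o0=frame(P); t=np.array(xs) if world else R@np.array(xs)+o0
    Rt=tool() if Rt is None else Rt
    dp=(t-o['position'])/.03/N; dw=(Ro.from_matrix(Rt)*Ro.from_rotvec(o['eef_rot']).inv()).as_rotvec()/np.pi/N
    print('target',t.round(4),'rows',N,'t',dp.round(4),'w',dw.round(4),'deg/row',np.degrees(np.linalg.norm(dw)*np.pi).round(2))
def where():
    o=arm.get_obs(); R,o0=frame(P); print('slicer xyz',(R.T@(o['position']-o0)).round(4),'roterr deg',np.degrees((Ro.from_matrix(tool())*Ro.from_rotvec(o['eef_rot']).inv()).as_rotvec()).round(2),'F slicer',(R.T@o['wrist_force']).round(2),'gw',o['grip_width'].round(4),o['grip_force'],'t',o['time_s'])
E
python3 -c "
from mv import *
where(); to([.067,-.079,.11],14)"
```

```text
Traceback (most recent call last):
  File "mv.py", line 13, in where
    o=arm.get_obs(); R,o0=frame(P); print('slicer xyz',(R.T@(o['position']-o0)).round(4),'roterr deg',np.degrees((Ro.from_matrix(tool())*Ro.from_rotvec(o['eef_rot']).inv()).as_rotvec()).round(2),'F slicer',(R.T@o['wrist_force']).round(2),'gw',o['grip_width'].round(4),o['grip_force'],'t',o['time_s'])
                                                                                                                                                                                                                                                   ^^^^^^^^^^^^^^^^^^^^^
AttributeError: 'float' object has no attribute 'round'
```

```bash
sed -i "s/o\['grip_width'\].round(4)/o['grip_width']/" mv.py
python3 -c "
from mv import *
where(); to([.067,-.079,.11],14)"
```

```text
slicer xyz [ 0.0127 -0.3229 -0.0115] roterr deg [ -8.55 -29.22  24.8 ] F slicer [-0.65  0.55  0.12] gw 0.08525749117254273 0.0 t 2.7
target [ 0.4972 -0.028   0.2238] rows 14 t [0.0036 0.5816 0.3151] w [-0.0034 -0.0116  0.0098] deg/row 2.81
```

>>> jog_arm:
  rows:
    - {"tx": 0.004, "ty": 0.58, "tz": 0.6, "wx": -0.0034, "wy": -0.0116, "wz": 0.0098, "fingers": 0}
    - {"tx": 0.004, "ty": 0.58, "tz": 0.6, "wx": -0.0034, "wy": -0.0116, "wz": 0.0098, "fingers": 0}
    - {"tx": 0.004, "ty": 0.58, "tz": 0.6, "wx": -0.0034, "wy": -0.0116, "wz": 0.0098, "fingers": 0}
    - {"tx": 0.004, "ty": 0.58, "tz": 0.6, "wx": -0.0034, "wy": -0.0116, "wz": 0.0098, "fingers": 0}
    - {"tx": 0.004, "ty": 0.58, "tz": 0.6, "wx": -0.0034, "wy": -0.0116, "wz": 0.0098, "fingers": 0}
    - {"tx": 0.004, "ty": 0.58, "tz": 0.6, "wx": -0.0034, "wy": -0.0116, "wz": 0.0098, "fingers": 0}
    - {"tx": 0.004, "ty": 0.58, "tz": 0.6, "wx": -0.0034, "wy": -0.0116, "wz": 0.0098, "fingers": 0}

```text
time_s: 3.4
position: [0.498, -0.1504, 0.2214]
eef_rot: [0.411, 2.844, -0.014]
wrist_force: [-0.5, -0.5, -0.2]
grip_width: 0.0854
grip_force: 0.0
```

>>> jog_arm:
  rows:
    - {"tx": 0.004, "ty": 0.58, "tz": 0.03, "wx": -0.0034, "wy": -0.0116, "wz": 0.0098, "fingers": 0}
    - {"tx": 0.004, "ty": 0.58, "tz": 0.03, "wx": -0.0034, "wy": -0.0116, "wz": 0.0098, "fingers": 0}
    - {"tx": 0.004, "ty": 0.58, "tz": 0.03, "wx": -0.0034, "wy": -0.0116, "wz": 0.0098, "fingers": 0}
    - {"tx": 0.004, "ty": 0.58, "tz": 0.03, "wx": -0.0034, "wy": -0.0116, "wz": 0.0098, "fingers": 0}
    - {"tx": 0.004, "ty": 0.58, "tz": 0.03, "wx": -0.0034, "wy": -0.0116, "wz": 0.0098, "fingers": 0}
    - {"tx": 0.004, "ty": 0.58, "tz": 0.03, "wx": -0.0034, "wy": -0.0116, "wz": 0.0098, "fingers": 0}
    - {"tx": 0.004, "ty": 0.58, "tz": 0.03, "wx": -0.0034, "wy": -0.0116, "wz": 0.0098, "fingers": 0}
    - {"tx": 0, "ty": 0, "tz": 0, "wx": 0, "wy": 0, "wz": 0, "fingers": 0}

```text
time_s: 4.2
position: [0.4981, -0.0278, 0.2264]
eef_rot: [0.08, 2.611, -0.023]
wrist_force: [0.7, -0.1, 0.2]
grip_width: 0.0852
grip_force: 0.0
```

```bash
python3 -c "
from mv import *
where(); im,d=snap('wrist','w3')
R,o=frame(P)
for q in [(0,-.062,.005),(0,.062,.005),(.067,-.079,.036),(-.13,-.067,.008),(.2,-.067,.008)]: print(q,proj('w3',R@np.array(q)+o).round(1))"
```

```text
slicer xyz [ 0.0691 -0.0788  0.1119] roterr deg [ 0.1   0.31 -0.06] F slicer [ 0.73 -0.08 -0.14] gw 0.08524876773140305 0.0 t 4.2
(0, -0.062, 0.005) [[292.4 116.8]]
(0, 0.062, 0.005) [[457.9 117.2]]
(0.067, -0.079, 0.036) [[269.4 214.6]]
(-0.13, -0.067, 0.008) [[289.2 -99.6]]
(0.2, -0.067, 0.008) [[282.5 342.7]]
```

View pics/w3.png

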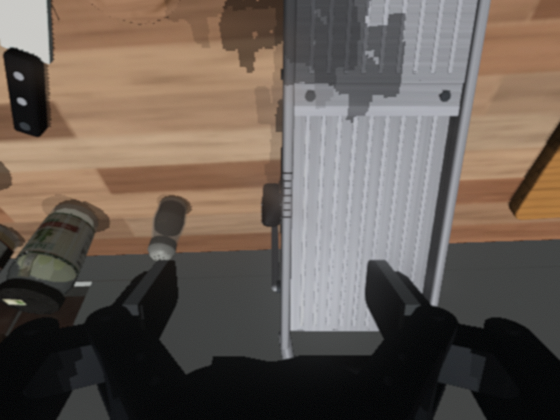

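The wrist view confirms the slicer fit: the edge is at row ~116 from u≈294 to 457, exactly as predicted, and the tab is at (271,205). I'll get the tab position from depth.

```bash
python3 -c "
from mv import *
R,o=frame(P); C=(cloud('w3')-o)@R
m=(C[...,0]>.03)&(C[...,0]<.12)&(C[...,1]<-.068)&(C[...,1]>-.1)&(C[...,2]>.015)&(C[...,2]<.06)
q=C[m]; v,u=np.nonzero(m); print(len(q),np.percentile(q,[2,50,98],axis=0).round(4),u.min(),u.max(),v.min(),v.max())
t=q[q[:,2]>.028]; print(len(t),np.percentile(t,[2,50,98],axis=0).round(4))
r=C[(abs(C[...,0]-.06)<.03)&(abs(C[...,1])<.04)&(abs(C[...,2])<.03)]; print('ramp z',np.median(r[:,2]))
to([.067,-.079,.014],6)"
```

```text
584 [[ 0.0574 -0.0844  0.0171]
 [ 0.0643 -0.0779  0.0342]
 [ 0.0758 -0.0708  0.0363]] 262 281 195 226
502 [[ 0.0575 -0.0844  0.0291]
 [ 0.066  -0.0779  0.0346]
 [ 0.0758 -0.0706  0.0363]]
ramp z -0.007057921281346082
target [ 0.5451 -0.031   0.1406] rows 6 t [ 0.2584 -0.0127 -0.4774] w [0.0001 0.0002 0.    ] deg/row 0.05
```

>>> jog_arm:
  rows:
    - {"tx": 0.26, "ty": -0.008, "tz": -0.48, "wx": 0, "wy": 0, "wz": 0, "fingers": 0}
    - {"tx": 0.26, "ty": -0.008, "tz": -0.48, "wx": 0, "wy": 0, "wz": 0, "fingers": 0}
    - {"tx": 0.26, "ty": -0.008, "tz": -0.48, "wx": 0, "wy": 0, "wz": 0, "fingers": 0}
    - {"tx": 0.26, "ty": -0.008, "tz": -0.48, "wx": 0, "wy": 0, "wz": 0, "fingers": 0}
    - {"tx": 0.26, "ty": -0.008, "tz": -0.48, "wx": 0, "wy": 0, "wz": 0, "fingers": 0}
    - {"tx": 0.26, "ty": -0.008, "tz": -0.48, "wx": 0, "wy": 0, "wz": 0, "fingers": 0}
    - {"tx": 0, "ty": 0, "tz": 0, "wx": 0, "wy": 0, "wz": 0, "fingers": 0}

```text
time_s: 4.95
position: [0.5462, -0.0313, 0.138]
eef_rot: [0.084, 2.616, -0.024]
wrist_force: [-0.1, 0.8, 0.7]
grip_width: 0.0856
grip_force: 0.0
```

>>> jog_arm:
  squeeze: 40
  rows:
    - {"tx": 0, "ty": 0, "tz": 0, "wx": 0, "wy": 0, "wz": 0, "fingers": 1}
    - {"tx": 0, "ty": 0, "tz": 0, "wx": 0, "wy": 0, "wz": 0, "fingers": 1}
    - {"tx": 0, "ty": 0, "tz": 0, "wx": 0, "wy": 0, "wz": 0, "fingers": 1}
    - {"tx": 0, "ty": 0, "tz": 0, "wx": 0, "wy": 0, "wz": 0, "fingers": 1}
    - {"tx": 0, "ty": 0, "tz": 0, "wx": 0, "wy": 0, "wz": 0, "fingers": 1}
    - {"tx": 0, "ty": 0, "tz": 0, "wx": 0, "wy": 0, "wz": 0, "fingers": 1}
    - {"tx": 0, "ty": 0, "tz": 0, "wx": 0, "wy": 0, "wz": 0, "fingers": 1}
    - {"tx": 0, "ty": 0, "tz": 0, "wx": 0, "wy": 0, "wz": 0, "fingers": 1}

```text
time_s: 5.75
position: [0.5459, -0.0311, 0.1398]
eef_rot: [0.082, 2.612, -0.026]
wrist_force: [-6.9, -5.9, 7.2]
grip_width: 0.013
grip_force: 43.0
```

```bash
python3 -c "
from mv import *
where(); R,o=frame(P); print(R[:,0]*-.003/.03)"
```

```text
slicer xyz [ 0.0673 -0.0791  0.0129] roterr deg [0.2  0.25 0.06] F slicer [-2.05 -6.28  9.54] gw 0.0130010559565417 43.03652286529541 t 5.75
[-0.08643431  0.00539531 -0.05      ]
```

Tab is gripped (13 mm). Slide it 16 mm down the slope.

>>> jog_arm:
  rows:
    - {"tx": -0.058, "ty": 0.0036, "tz": -0.033, "wx": 0, "wy": 0, "wz": 0, "fingers": 1}
    - {"tx": -0.058, "ty": 0.0036, "tz": -0.033, "wx": 0, "wy": 0, "wz": 0, "fingers": 1}
    - {"tx": -0.058, "ty": 0.0036, "tz": -0.033, "wx": 0, "wy": 0, "wz": 0, "fingers": 1}
    - {"tx": -0.058, "ty": 0.0036, "tz": -0.033, "wx": 0, "wy": 0, "wz": 0, "fingers": 1}
    - {"tx": -0.058, "ty": 0.0036, "tz": -0.033, "wx": 0, "wy": 0, "wz": 0, "fingers": 1}
    - {"tx": -0.058, "ty": 0.0036, "tz": -0.033, "wx": 0, "wy": 0, "wz": 0, "fingers": 1}
    - {"tx": -0.058, "ty": 0.0036, "tz": -0.033, "wx": 0, "wy": 0, "wz": 0, "fingers": 1}
    - {"tx": -0.058, "ty": 0.0036, "tz": -0.033, "wx": 0, "wy": 0, "wz": 0, "fingers": 1}

```text
time_s: 6.55
position: [0.5338, -0.0303, 0.1329]
eef_rot: [0.081, 2.609, -0.026]
wrist_force: [7.4, -5.2, 0.6]
grip_width: 0.0132
grip_force: 41.2
```

>>> jog_arm:
  rows:
    - {"tx": 0, "ty": 0, "tz": 0, "wx": 0, "wy": 0, "wz": 0, "fingers": 1}

```text
time_s: 6.65
position: [0.5334, -0.0303, 0.1327]
eef_rot: [0.081, 2.61, -0.026]
wrist_force: [6.0, -4.9, 1.8]
grip_width: 0.0134
grip_force: 41.3
```

```bash
python3 -c "
from mv import *
where(); to([.051,-.079,.11],6)"
```

```text
slicer xyz [ 0.0529 -0.0791  0.013 ] roterr deg [0.2  0.4  0.04] F slicer [ 6.35 -4.55 -1.55] gw 0.013350338745962793 41.31603956222534 t 6.65
target [ 0.4834 -0.0271  0.2158] rows 6 t [-0.278   0.0178  0.4617] w [0.0002 0.0004 0.    ] deg/row 0.07
```

Travel is now about 26 mm, gap about 12 mm. Release, lift off and return to the gauge.

>>> jog_arm:
  rows:
    - {"tx": 0, "ty": 0, "tz": 0, "wx": 0, "wy": 0, "wz": 0, "fingers": 0}
    - {"tx": 0, "ty": 0, "tz": 0, "wx": 0, "wy": 0, "wz": 0, "fingers": 0}
    - {"tx": 0, "ty": 0, "tz": 0, "wx": 0, "wy": 0, "wz": 0, "fingers": 0}
    - {"tx": 0, "ty": 0, "tz": 0, "wx": 0, "wy": 0, "wz": 0, "fingers": 0}
    - {"tx": -0.28, "ty": 0.018, "tz": 0.46, "wx": 0, "wy": 0, "wz": 0, "fingers": 0}
    - {"tx": -0.28, "ty": 0.018, "tz": 0.46, "wx": 0, "wy": 0, "wz": 0, "fingers": 0}
    - {"tx": -0.28, "ty": 0.018, "tz": 0.46, "wx": 0, "wy": 0, "wz": 0, "fingers": 0}
    - {"tx": -0.28, "ty": 0.018, "tz": 0.46, "wx": 0, "wy": 0, "wz": 0, "fingers": 0}

```text
time_s: 7.45
position: [0.4979, -0.0271, 0.1869]
eef_rot: [0.08, 2.613, -0.024]
wrist_force: [0.4, 0.7, 0.3]
grip_width: 0.0856
grip_force: 0.0
```

>>> jog_arm:
  rows:
    - {"tx": -0.28, "ty": 0.018, "tz": 0.46, "wx": 0, "wy": 0, "wz": 0, "fingers": 0}
    - {"tx": -0.28, "ty": 0.018, "tz": 0.46, "wx": 0, "wy": 0, "wz": 0, "fingers": 0}
    - {"tx": 0, "ty": 0, "tz": 0, "wx": 0, "wy": 0, "wz": 0, "fingers": 0}

```text
time_s: 7.75
position: [0.4817, -0.0262, 0.2157]
eef_rot: [0.08, 2.611, -0.024]
wrist_force: [-0.2, 0.5, 0.3]
grip_width: 0.0851
grip_force: 0.0
```

```bash
python3 -c "
from mv import *
where()
im,d=snap('wrist','w4'); R,o=frame(P); C=(cloud('w4')-o)@R
r=C[(abs(C[...,0]-.06)<.03)&(abs(C[...,1])<.04)&(abs(C[...,2])<.03)]; print('ramp z',np.median(r[:,2]))
t=C[(C[...,0]>.02)&(C[...,0]<.12)&(C[...,1]<-.068)&(C[...,1]>-.1)&(C[...,2]>.028)&(C[...,2]<.05)]; print(len(t),np.percentile(t,[2,50,98],axis=0).round(4))
a=np.radians(151.6); Rt=np.array([[np.cos(a),np.sin(a),0],[np.sin(a),-np.cos(a),0],[0,0,-1]])
to([.4992,-.2709,.12],14,Rt,True); print(Ro.from_matrix(Rt).as_rotvec())"
```

```text
slicer xyz [ 0.0494 -0.0782  0.1108] roterr deg [ 0.13  0.36 -0.02] F slicer [-0.07  0.47  0.43] gw 0.08510991399474864 0.0 t 7.75
ramp z -0.011815580382331173
498 [[ 0.0434 -0.0847  0.0294]
 [ 0.0516 -0.0781  0.0345]
 [ 0.0617 -0.0708  0.0363]]
target [ 0.4992 -0.2709  0.12  ] rows 14 t [ 0.0413 -0.5825 -0.2253] w [ 0.0034  0.0116 -0.0096] deg/row 2.79
[0.77065588 3.04560239 0.        ]
```

>>> jog_arm:
  rows:
    - {"tx": 0.04, "ty": -0.58, "tz": 0, "wx": 0.0034, "wy": 0.0116, "wz": -0.0096, "fingers": 0}
    - {"tx": 0.04, "ty": -0.58, "tz": 0, "wx": 0.0034, "wy": 0.0116, "wz": -0.0096, "fingers": 0}
    - {"tx": 0.04, "ty": -0.58, "tz": 0, "wx": 0.0034, "wy": 0.0116, "wz": -0.0096, "fingers": 0}
    - {"tx": 0.04, "ty": -0.58, "tz": 0, "wx": 0.0034, "wy": 0.0116, "wz": -0.0096, "fingers": 0}
    - {"tx": 0.04, "ty": -0.58, "tz": 0, "wx": 0.0034, "wy": 0.0116, "wz": -0.0096, "fingers": 0}
    - {"tx": 0.04, "ty": -0.58, "tz": 0, "wx": 0.0034, "wy": 0.0116, "wz": -0.0096, "fingers": 0}
    - {"tx": 0.04, "ty": -0.58, "tz": 0, "wx": 0.0034, "wy": 0.0116, "wz": -0.0096, "fingers": 0}

```text
time_s: 8.5
position: [0.4902, -0.1487, 0.2128]
eef_rot: [0.406, 2.85, -0.01]
wrist_force: [0.2, 0.2, -0.1]
grip_width: 0.0852
grip_force: 0.0
```

>>> jog_arm:
  rows:
    - {"tx": 0.04, "ty": -0.58, "tz": -0.45, "wx": 0.0034, "wy": 0.0116, "wz": -0.0096, "fingers": 0}
    - {"tx": 0.04, "ty": -0.58, "tz": -0.45, "wx": 0.0034, "wy": 0.0116, "wz": -0.0096, "fingers": 0}
    - {"tx": 0.04, "ty": -0.58, "tz": -0.45, "wx": 0.0034, "wy": 0.0116, "wz": -0.0096, "fingers": 0}
    - {"tx": 0.04, "ty": -0.58, "tz": -0.45, "wx": 0.0034, "wy": 0.0116, "wz": -0.0096, "fingers": 0}
    - {"tx": 0.04, "ty": -0.58, "tz": -0.45, "wx": 0.0034, "wy": 0.0116, "wz": -0.0096, "fingers": 0}
    - {"tx": 0.04, "ty": -0.58, "tz": -0.45, "wx": 0.0034, "wy": 0.0116, "wz": -0.0096, "fingers": 0}
    - {"tx": 0.04, "ty": -0.58, "tz": -0.45, "wx": 0.0034, "wy": 0.0116, "wz": -0.0096, "fingers": 0}
    - {"tx": 0, "ty": 0, "tz": 0, "wx": 0, "wy": 0, "wz": 0, "fingers": 0}

```text
time_s: 9.3
position: [0.4984, -0.2711, 0.116]
eef_rot: [-0.771, -3.041, -0.005]
wrist_force: [0.4, 0.4, 0.3]
grip_width: 0.0853
grip_force: 0.0
```

```bash
python3 -c "
from mv import *
where(); im,d=snap('wrist','w5'); P5=cloud('w5')
h=P5[(d>.1)&(abs(P5[...,0]-.5)<.09)&(abs(P5[...,1]+.27)<.09)&(P5[...,2]>.015)&(P5[...,2]<.028)]
print(len(h),cv2.minAreaRect(h[:,:2].astype(np.float32)*1000),np.median(h,0))
a=np.radians(151.6); Rt=np.array([[np.cos(a),np.sin(a),0],[np.sin(a),-np.cos(a),0],[0,0,-1]])
to([.4992,-.2709,.005],6,Rt,True)"
```

```text
slicer xyz [ 0.0273 -0.3216  0.0085] roterr deg [ -8.54 -29.29  24.27] F slicer [0.46 0.39 0.06] gw 0.08531022992330665 0.0 t 9.3
3534 ((504.8335876464844, -272.9427490234375), (26.071826934814453, 89.20184326171875), 61.977901458740234) [ 0.5013785  -0.27124386  0.02083183]
target [ 0.4992 -0.2709  0.005 ] rows 6 t [ 0.0045 -0.0043 -0.6233] w [-0.0002 -0.0001 -0.    ] deg/row 0.04
```

>>> jog_arm:
  rows:
    - {"tx": 0.01, "ty": 0, "tz": -0.62, "wx": 0, "wy": 0, "wz": 0, "fingers": 0}
    - {"tx": 0.01, "ty": 0, "tz": -0.62, "wx": 0, "wy": 0, "wz": 0, "fingers": 0}
    - {"tx": 0.01, "ty": 0, "tz": -0.62, "wx": 0, "wy": 0, "wz": 0, "fingers": 0}
    - {"tx": 0.01, "ty": 0, "tz": -0.62, "wx": 0, "wy": 0, "wz": 0, "fingers": 0}
    - {"tx": 0.01, "ty": 0, "tz": -0.62, "wx": 0, "wy": 0, "wz": 0, "fingers": 0}
    - {"tx": 0.01, "ty": 0, "tz": -0.62, "wx": 0, "wy": 0, "wz": 0, "fingers": 0}
    - {"tx": 0, "ty": 0, "tz": 0, "wx": 0, "wy": 0, "wz": 0, "fingers": 0}

```text
time_s: 10.05
position: [0.4991, -0.2683, 0.0062]
eef_rot: [-0.767, -3.044, -0.006]
wrist_force: [1.2, 0.3, 0.8]
grip_width: 0.0853
grip_force: 0.0
```

>>> jog_arm:
  squeeze: 50
  rows:
    - {"tx": 0, "ty": 0, "tz": 0, "wx": 0, "wy": 0, "wz": 0, "fingers": 1}
    - {"tx": 0, "ty": 0, "tz": 0, "wx": 0, "wy": 0, "wz": 0, "fingers": 1}
    - {"tx": 0, "ty": 0, "tz": 0, "wx": 0, "wy": 0, "wz": 0, "fingers": 1}
    - {"tx": 0, "ty": 0, "tz": 0, "wx": 0, "wy": 0, "wz": 0, "fingers": 1}
    - {"tx": 0, "ty": 0, "tz": 0, "wx": 0, "wy": 0, "wz": 0, "fingers": 1}
    - {"tx": 0, "ty": 0, "tz": 0, "wx": 0, "wy": 0, "wz": 0, "fingers": 1}
    - {"tx": 0, "ty": 0, "tz": 0, "wx": 0, "wy": 0, "wz": 0, "fingers": 1}

```text
time_s: 10.75
position: [0.5006, -0.2701, 0.0088]
eef_rot: [0.769, 3.044, 0.003]
wrist_force: [-2.1, 0.8, 9.2]
grip_width: 0.0243
grip_force: 50.2
```

>>> jog_arm:
  rows:
    - {"tx": 0, "ty": 0, "tz": 0.5, "wx": 0, "wy": 0, "wz": 0, "fingers": 1}
    - {"tx": 0, "ty": 0, "tz": 1, "wx": 0, "wy": 0, "wz": 0, "fingers": 1}
    - {"tx": 0, "ty": 0, "tz": 1, "wx": 0, "wy": 0, "wz": 0, "fingers": 1}
    - {"tx": 0, "ty": 0, "tz": 1, "wx": 0, "wy": 0, "wz": 0, "fingers": 1}
    - {"tx": 0, "ty": 0, "tz": 1, "wx": 0, "wy": 0, "wz": 0, "fingers": 1}
    - {"tx": 0, "ty": 0, "tz": 1, "wx": 0, "wy": 0, "wz": 0, "fingers": 1}
    - {"tx": 0, "ty": 0, "tz": 1, "wx": 0, "wy": 0, "wz": 0, "fingers": 1}
    - {"tx": 0, "ty": 0, "tz": 0, "wx": 0, "wy": 0, "wz": 0, "fingers": 1}

```text
time_s: 11.55
position: [0.5014, -0.2706, 0.2067]
eef_rot: [0.768, 3.041, 0.0]
wrist_force: [0.0, 0.2, -1.1]
grip_width: 0.0246
grip_force: 49.4
```

```bash
python3 -c "
from mv import *
where(); snap('wrist','w6'); d=np.load('pics/w6.npz')['d']; o=arm.get_obs(); T=cv2.Rodrigues(o['eef_rot'])[0]
C=(cloud('w6')-o['position'])@T
m=(d>.05)&(C[...,0]>-.12)&(C[...,0]<.16)&(abs(C[...,1])<.025)&(C[...,2]>-.04)&(C[...,2]<.03); q=C[m]
for a,b,n in((-.025,-.008,'handle top'),(-.0079,.02,'blade')):
  k=q[(q[:,2]>a)&(q[:,2]<b)&(q[:,0]>.012)]; print(n,len(k), cv2.minAreaRect(k[:,:2].astype(np.float32)*1000) if len(k) else '', np.percentile(k,[1,50,99],axis=0).round(4).tolist())
to([.12,0,.10],16)"
```

```text
slicer xyz [ 0.0752 -0.3209  0.0856] roterr deg [ -8.31 -28.74  24.19] F slicer [-0.54  0.21 -1.  ] gw 0.02456874012209189 49.37045931816101 t 11.55
handle top 3534 ((25.28302574157715, 0.6166372299194336), (25.987314224243164, 26.855831146240234), 89.00328063964844) [[0.0123, -0.0119, -0.0157], [0.0263, 0.0007, -0.0141], [0.0384, 0.0133, -0.0092]]
blade 16289 ((71.39279174804688, 0.15436363220214844), (40.35715866088867, 74.27517700195312), 89.27067565917969) [[0.0368, -0.0194, -0.0024], [0.076, 0.0002, -0.0003], [0.1076, 0.0196, 0.0013]]
target [0.5529 0.0477 0.2416] rows 16 t [0.1086 0.6624 0.0772] w [-0.0029 -0.01    0.0084] deg/row 2.41
```

The gauge is held square: tip at tool x +108.5 mm, handle front +38.5 mm, underside 8 mm beyond the TCP. Carry it over the ramp.

>>> jog_arm:
  rows:
    - {"tx": 0.11, "ty": 0.662, "tz": 0.25, "wx": -0.0029, "wy": -0.01, "wz": 0.0084, "fingers": 1}
    - {"tx": 0.11, "ty": 0.662, "tz": 0.25, "wx": -0.0029, "wy": -0.01, "wz": 0.0084, "fingers": 1}
    - {"tx": 0.11, "ty": 0.662, "tz": 0.25, "wx": -0.0029, "wy": -0.01, "wz": 0.0084, "fingers": 1}
    - {"tx": 0.11, "ty": 0.662, "tz": 0.25, "wx": -0.0029, "wy": -0.01, "wz": 0.0084, "fingers": 1}
    - {"tx": 0.11, "ty": 0.662, "tz": 0.25, "wx": -0.0029, "wy": -0.01, "wz": 0.0084, "fingers": 1}
    - {"tx": 0.11, "ty": 0.662, "tz": 0.25, "wx": -0.0029, "wy": -0.01, "wz": 0.0084, "fingers": 1}
    - {"tx": 0.11, "ty": 0.662, "tz": 0.25, "wx": -0.0029, "wy": -0.01, "wz": 0.0084, "fingers": 1}
    - {"tx": 0.11, "ty": 0.662, "tz": 0.25, "wx": -0.0029, "wy": -0.01, "wz": 0.0084, "fingers": 1}

```text
time_s: 12.4
position: [0.5261, -0.1099, 0.262]
eef_rot: [0.403, 2.852, -0.009]
wrist_force: [-0.1, -0.4, -0.6]
grip_width: 0.0247
grip_force: 49.3
```

>>> jog_arm:
  rows:
    - {"tx": 0.11, "ty": 0.662, "tz": 0, "wx": -0.0029, "wy": -0.01, "wz": 0.0084, "fingers": 1}
    - {"tx": 0.11, "ty": 0.662, "tz": 0, "wx": -0.0029, "wy": -0.01, "wz": 0.0084, "fingers": 1}
    - {"tx": 0.11, "ty": 0.662, "tz": 0, "wx": -0.0029, "wy": -0.01, "wz": 0.0084, "fingers": 1}
    - {"tx": 0.11, "ty": 0.662, "tz": 0, "wx": -0.0029, "wy": -0.01, "wz": 0.0084, "fingers": 1}
    - {"tx": 0.11, "ty": 0.662, "tz": 0, "wx": -0.0029, "wy": -0.01, "wz": 0.0084, "fingers": 1}
    - {"tx": 0.11, "ty": 0.662, "tz": 0, "wx": -0.0029, "wy": -0.01, "wz": 0.0084, "fingers": 1}
    - {"tx": 0.11, "ty": 0.662, "tz": 0, "wx": -0.0029, "wy": -0.01, "wz": 0.0084, "fingers": 1}
    - {"tx": 0.11, "ty": 0.662, "tz": 0, "wx": -0.0029, "wy": -0.01, "wz": 0.0084, "fingers": 1}

```text
time_s: 13.2
position: [0.5524, 0.0489, 0.2616]
eef_rot: [0.08, 2.622, -0.021]
wrist_force: [1.0, 0.9, -0.7]
grip_width: 0.0246
grip_force: 49.4
```

>>> jog_arm:
  rows:
    - {"tx": 0, "ty": 0, "tz": 0, "wx": 0, "wy": 0, "wz": 0, "fingers": 1}
    - {"tx": 0, "ty": 0, "tz": 0, "wx": 0, "wy": 0, "wz": 0, "fingers": 1}

```text
time_s: 13.4
position: [0.5523, 0.0482, 0.2619]
eef_rot: [0.081, 2.623, -0.021]
wrist_force: [-0.6, -0.5, -1.3]
grip_width: 0.0247
grip_force: 49.4
```

```bash
python3 -c "
from mv import *
where(); snap('wrist','w7'); d=np.load('pics/w7.npz')['d']; R,o=frame(P); C=(cloud('w7')-o)@R
X=R.T@(arm.get_obs()['position']-o); D=C-X
m=(d>.05)&(abs(D[...,1])<.025)&(D[...,0]<-.04)&(D[...,0]>-.12)&(abs(D[...,2])<.03); q=C[m]
print('blade top plane slope x,y:',np.linalg.lstsq(np.c_[q[:,:2],np.ones(len(q))],q[:,2],rcond=None)[0],cv2.minAreaRect(q[:,:2].astype(np.float32)*1000),np.median(q,0))
to([.132,0,.025],6); to([.132,0,-.0028],6)"
```

```text
slicer xyz [0.1296 0.0005 0.1179] roterr deg [-0.03 -0.36 -0.05] F slicer [-1.12 -0.52 -0.87] gw 0.02473050882824814 49.43490386009216 t 13.4
blade top plane slope x,y: [-0.00770563 -0.00047282  0.11725235] ((55.17298889160156, 0.8398704528808594), (70.13933563232422, 40.173954010009766), 0.718753457069397) [0.05161152 0.00091981 0.11683624]
target [0.6007 0.0447 0.1827] rows 6 t [ 0.2673 -0.0171 -0.4421] w [-0.     -0.0003 -0.    ] deg/row 0.06
target [0.6146 0.0439 0.1586] rows 6 t [ 0.3444 -0.0219 -0.5759] w [-0.     -0.0003 -0.    ] deg/row 0.06
```

>>> jog_arm:
  rows:
    - {"tx": 0.32, "ty": -0.022, "tz": -0.51, "wx": 0, "wy": -0.0003, "wz": 0, "fingers": 1}
    - {"tx": 0.32, "ty": -0.022, "tz": -0.51, "wx": 0, "wy": -0.0003, "wz": 0, "fingers": 1}
    - {"tx": 0.32, "ty": -0.022, "tz": -0.51, "wx": 0, "wy": -0.0003, "wz": 0, "fingers": 1}
    - {"tx": 0.32, "ty": -0.022, "tz": -0.51, "wx": 0, "wy": -0.0003, "wz": 0, "fingers": 1}
    - {"tx": 0.32, "ty": -0.022, "tz": -0.51, "wx": 0, "wy": -0.0003, "wz": 0, "fingers": 1}
    - {"tx": 0.32, "ty": -0.022, "tz": -0.51, "wx": 0, "wy": -0.0003, "wz": 0, "fingers": 1}
    - {"tx": 0, "ty": 0, "tz": 0, "wx": 0, "wy": 0, "wz": 0, "fingers": 1}
    - {"tx": 0, "ty": 0, "tz": 0, "wx": 0, "wy": 0, "wz": 0, "fingers": 1}

```text
time_s: 14.25
position: [0.6104, 0.0435, 0.171]
eef_rot: [0.082, 2.617, -0.021]
wrist_force: [0.1, 0.3, -1.0]
grip_width: 0.0247
grip_force: 49.4
```

```bash
python3 -c "
from mv import *
where(); snap('wrist','w8'); d=np.load('pics/w8.npz')['d']; R,o=frame(P); C=(cloud('w8')-o)@R
X=R.T@(arm.get_obs()['position']-o); D=C-X
m=(d>.05)&(abs(D[...,1])<.018)&(D[...,0]<-.045)&(D[...,0]>-.1); q=C[m]; print('blade top',np.median(q,0),np.polyfit(q[:,0],q[:,2],1))
m=(d>.05)&(abs(C[...,1])<.05)&(abs(D[...,1])>.026)&(C[...,0]>.01)&(C[...,0]<.08)&(C[...,2]<.01)&(C[...,2]>-.03); print('ramp',np.median(C[m],0))
m=(d>.05)&(abs(C[...,1])<.05)&(C[...,0]<-.005)&(C[...,0]>-.02)&(abs(C[...,2])<.02); print('blade plate z',np.median(C[m],0))
to([.132,0,-.0015],4)"
```

```text
slicer xyz [ 0.1346 -0.0006  0.0101] roterr deg [-0.03  0.01  0.03] F slicer [-0.42  0.29 -0.93] gw 0.024692610752721625 49.389545917510986 t 14.25
blade top [ 0.06026342 -0.0005303   0.00851989] [-0.00208433  0.0086448 ]
ramp [ 0.04364158  0.0259518  -0.01167696]
blade plate z [nan nan nan]
target [0.614  0.0439 0.1597] rows 4 t [ 0.0284  0.0023 -0.0995] w [-0.      0.0001  0.    ] deg/row 0.02
  return _methods._mean(a, axis=axis, dtype=dtype,
  ret = um.true_divide(
```

>>> jog_arm:
  rows:
    - {"tx": 0.0466, "ty": -0.003, "tz": -0.081, "wx": 0, "wy": 0, "wz": 0, "fingers": 1}
    - {"tx": 0.0466, "ty": -0.003, "tz": -0.081, "wx": 0, "wy": 0, "wz": 0, "fingers": 1}
    - {"tx": 0.0466, "ty": -0.003, "tz": -0.081, "wx": 0, "wy": 0, "wz": 0, "fingers": 1}
    - {"tx": 0.0466, "ty": -0.003, "tz": -0.081, "wx": 0, "wy": 0, "wz": 0, "fingers": 1}
    - {"tx": 0, "ty": 0, "tz": 0, "wx": 0, "wy": 0, "wz": 0, "fingers": 1}
    - {"tx": -0.173, "ty": 0.011, "tz": -0.1, "wx": 0, "wy": 0, "wz": 0, "fingers": 1}
    - {"tx": -0.173, "ty": 0.011, "tz": -0.1, "wx": 0, "wy": 0, "wz": 0, "fingers": 1}
    - {"tx": 0, "ty": 0, "tz": 0, "wx": 0, "wy": 0, "wz": 0, "fingers": 1}

```text
time_s: 15.1
position: [0.6046, 0.0445, 0.1547]
eef_rot: [0.081, 2.617, -0.021]
wrist_force: [0.2, 0.8, -2.5]
grip_width: 0.0246
grip_force: 49.4
```

```bash
python3 -c "
from mv import *
where(); snap('wrist','w9'); d=np.load('pics/w9.npz')['d']; R,o=frame(P); C=(cloud('w9')-o)@R
X=R.T@(arm.get_obs()['position']-o); D=C-X
m=(d>.05)&(abs(D[...,1])<.018)&(D[...,0]<-.045)&(D[...,0]>-.1); q=C[m]; print('blade top',np.median(q,0),np.polyfit(q[:,0],q[:,2],1))
to([.095,0,-.0015],4)"
```

```text
slicer xyz [ 0.1213  0.     -0.0011] roterr deg [-0.03 -0.   -0.03] F slicer [-1.08  0.82 -2.21] gw 0.024609144050352784 49.40610229969025 t 15.1
blade top [ 4.74224392e-02  4.56506757e-05 -2.64839306e-03] [-0.00231898 -0.0025414 ]
target [0.582  0.0459 0.1412] rows 4 t [-0.1934  0.012  -0.1164] w [-0.      0.0001 -0.    ] deg/row 0.02
```

Blade top sits 2.6 mm below the cutting blade's underside. Slide in.

>>> jog_arm:
  rows:
    - {"tx": -0.144, "ty": 0.009, "tz": -0.0833, "wx": 0, "wy": 0, "wz": 0, "fingers": 1}
    - {"tx": -0.144, "ty": 0.009, "tz": -0.0833, "wx": 0, "wy": 0, "wz": 0, "fingers": 1}
    - {"tx": -0.144, "ty": 0.009, "tz": -0.0833, "wx": 0, "wy": 0, "wz": 0, "fingers": 1}
    - {"tx": -0.144, "ty": 0.009, "tz": -0.0833, "wx": 0, "wy": 0, "wz": 0, "fingers": 1}
    - {"tx": -0.144, "ty": 0.009, "tz": -0.0833, "wx": 0, "wy": 0, "wz": 0, "fingers": 1}
    - {"tx": 0, "ty": 0, "tz": 0, "wx": 0, "wy": 0, "wz": 0, "fingers": 1}

```text
time_s: 15.75
position: [0.5834, 0.0458, 0.1424]
eef_rot: [0.081, 2.617, -0.021]
wrist_force: [0.2, -0.4, -1.4]
grip_width: 0.0248
grip_force: 49.4
```

```bash
python3 -c "
from mv import *
where()"
```

```text
slicer xyz [ 0.0968 -0.     -0.0012] roterr deg [-0.03  0.02 -0.02] F slicer [-0.53 -0.34 -1.37] gw 0.024794880529689915 49.40622568130493 t 15.75
```

>>> jog_arm:
  rows:
    - {"tx": -0.173, "ty": 0.011, "tz": -0.1, "wx": 0, "wy": 0, "wz": 0, "fingers": 1}
    - {"tx": -0.173, "ty": 0.011, "tz": -0.1, "wx": 0, "wy": 0, "wz": 0, "fingers": 1}
    - {"tx": -0.173, "ty": 0.011, "tz": -0.1, "wx": 0, "wy": 0, "wz": 0, "fingers": 1}
    - {"tx": -0.173, "ty": 0.011, "tz": -0.1, "wx": 0, "wy": 0, "wz": 0, "fingers": 1}
    - {"tx": -0.173, "ty": 0.011, "tz": -0.1, "wx": 0, "wy": 0, "wz": 0, "fingers": 1}
    - {"tx": -0.173, "ty": 0.011, "tz": -0.1, "wx": 0, "wy": 0, "wz": 0, "fingers": 1}
    - {"tx": -0.173, "ty": 0.011, "tz": -0.1, "wx": 0, "wy": 0, "wz": 0, "fingers": 1}
    - {"tx": 0, "ty": 0, "tz": 0, "wx": 0, "wy": 0, "wz": 0, "fingers": 1}

```text
time_s: 16.55
position: [0.5469, 0.0481, 0.1213]
eef_rot: [0.081, 2.617, -0.021]
wrist_force: [0.5, 0.3, -0.9]
grip_width: 0.0247
grip_force: 49.4
```

```bash
python3 -c "
from mv import *
where()"
```

```text
slicer xyz [ 0.0546  0.     -0.0011] roterr deg [-0.03  0.01 -0.03] F slicer [-0.02  0.35 -1.01] gw 0.02467936216295436 49.40619885921478 t 16.55
```

>>> jog_arm:
  rows:
    - {"tx": -0.058, "ty": 0.0036, "tz": -0.033, "wx": 0, "wy": 0, "wz": 0, "fingers": 1}
    - {"tx": -0.058, "ty": 0.0036, "tz": -0.033, "wx": 0, "wy": 0, "wz": 0, "fingers": 1}
    - {"tx": -0.058, "ty": 0.0036, "tz": -0.033, "wx": 0, "wy": 0, "wz": 0, "fingers": 1}
    - {"tx": -0.058, "ty": 0.0036, "tz": -0.033, "wx": 0, "wy": 0, "wz": 0, "fingers": 1}
    - {"tx": -0.058, "ty": 0.0036, "tz": -0.033, "wx": 0, "wy": 0, "wz": 0, "fingers": 1}
    - {"tx": -0.058, "ty": 0.0036, "tz": -0.033, "wx": 0, "wy": 0, "wz": 0, "fingers": 1}
    - {"tx": 0, "ty": 0, "tz": 0, "wx": 0, "wy": 0, "wz": 0, "fingers": 1}

```text
time_s: 17.25
position: [0.5371, 0.0487, 0.1158]
eef_rot: [0.081, 2.616, -0.021]
wrist_force: [-0.7, -0.2, -1.0]
grip_width: 0.0249
grip_force: 49.4
```

>>> jog_arm:
  rows:
    - {"tx": -0.0288, "ty": 0.0018, "tz": -0.0167, "wx": 0, "wy": 0, "wz": 0, "fingers": 1}
    - {"tx": -0.0288, "ty": 0.0018, "tz": -0.0167, "wx": 0, "wy": 0, "wz": 0, "fingers": 1}
    - {"tx": 0, "ty": 0, "tz": 0, "wx": 0, "wy": 0, "wz": 0, "fingers": 1}

```text
time_s: 17.55
position: [0.5356, 0.0488, 0.1149]
eef_rot: [0.081, 2.616, -0.021]
wrist_force: [1.0, -0.3, -1.1]
grip_width: 0.0245
grip_force: 49.4
```

```bash
python3 -c "
from mv import *
where()"
```

```text
slicer xyz [ 0.0416 -0.     -0.001 ] roterr deg [-0.02  0.07 -0.02] F slicer [ 0.35 -0.27 -1.46] gw 0.02448074464285587 49.405975341796875 t 17.55
```

>>> jog_arm:
  rows:
    - {"tx": -0.0144, "ty": 0.0009, "tz": -0.0083, "wx": 0, "wy": 0, "wz": 0, "fingers": 1}
    - {"tx": -0.0144, "ty": 0.0009, "tz": -0.0083, "wx": 0, "wy": 0, "wz": 0, "fingers": 1}
    - {"tx": -0.0144, "ty": 0.0009, "tz": -0.0083, "wx": 0, "wy": 0, "wz": 0, "fingers": 1}
    - {"tx": -0.0144, "ty": 0.0009, "tz": -0.0083, "wx": 0, "wy": 0, "wz": 0, "fingers": 1}
    - {"tx": -0.0144, "ty": 0.0009, "tz": -0.0083, "wx": 0, "wy": 0, "wz": 0, "fingers": 1}

```text
time_s: 18.05
position: [0.5335, 0.0489, 0.1137]
eef_rot: [0.081, 2.616, -0.021]
wrist_force: [0.4, 1.0, -1.2]
grip_width: 0.0247
grip_force: 49.4
```

```bash
python3 -c "
from mv import *
where()"
```

```text
slicer xyz [ 0.0392 -0.     -0.001 ] roterr deg [-0.02  0.08 -0.02] F slicer [-0.31  1.04 -1.2 ] gw 0.024656654396130136 49.40581977367401 t 18.05
```

>>> jog_arm:
  rows:
    - {"tx": -0.0144, "ty": 0.0009, "tz": -0.0083, "wx": 0, "wy": 0, "wz": 0, "fingers": 1}
    - {"tx": -0.0144, "ty": 0.0009, "tz": -0.0083, "wx": 0, "wy": 0, "wz": 0, "fingers": 1}
    - {"tx": -0.0144, "ty": 0.0009, "tz": -0.0083, "wx": 0, "wy": 0, "wz": 0, "fingers": 1}

```text
time_s: 18.35
position: [0.5326, 0.0489, 0.1133]
eef_rot: [0.081, 2.615, -0.021]
wrist_force: [2.4, 0.2, -0.2]
grip_width: 0.0245
grip_force: 49.4
```

>>> jog_arm:
  rows:
    - {"tx": -0.0144, "ty": 0.0009, "tz": -0.0083, "wx": 0, "wy": 0, "wz": 0, "fingers": 1}

```text
time_s: 18.45
position: [0.5325, 0.0489, 0.1133]
eef_rot: [0.081, 2.614, -0.021]
wrist_force: [4.8, -0.1, 1.0]
grip_width: 0.0244
grip_force: 49.4
```

```bash
python3 -c "
from mv import *
where()"
```

```text
slicer xyz [ 0.0381 -0.     -0.0009] roterr deg [-0.02  0.16 -0.02] F slicer [ 4.68  0.2  -1.54] gw 0.024399924068521095 49.39966320991516 t 18.45
```

The handle stops against the edge (4.7 N). Lower it the last millimetre onto the ramp, release and retreat square off the slope.

>>> jog_arm:
  rows:
    - {"tx": 0.0075, "ty": 0, "tz": -0.013, "wx": 0, "wy": 0, "wz": 0, "fingers": 1}
    - {"tx": 0.0075, "ty": 0, "tz": -0.013, "wx": 0, "wy": 0, "wz": 0, "fingers": 1}
    - {"tx": 0, "ty": 0, "tz": 0, "wx": 0, "wy": 0, "wz": 0, "fingers": 0.3}
    - {"tx": 0, "ty": 0, "tz": 0, "wx": 0, "wy": 0, "wz": 0, "fingers": 0.3}
    - {"tx": 0, "ty": 0, "tz": 0, "wx": 0, "wy": 0, "wz": 0, "fingers": 0.3}
    - {"tx": 0, "ty": 0, "tz": 0, "wx": 0, "wy": 0, "wz": 0, "fingers": 0.3}

```text
time_s: 19.05
position: [0.532, 0.049, 0.1117]
eef_rot: [0.081, 2.616, -0.021]
wrist_force: [-0.2, 0.4, -0.1]
grip_width: 0.0599
grip_force: 0.0
```

>>> jog_arm:
  rows:
    - {"tx": -0.25, "ty": 0.015, "tz": 0.433, "wx": 0, "wy": 0, "wz": 0, "fingers": 0.3}
    - {"tx": -0.25, "ty": 0.015, "tz": 0.433, "wx": 0, "wy": 0, "wz": 0, "fingers": 0.3}
    - {"tx": -0.25, "ty": 0.015, "tz": 0.433, "wx": 0, "wy": 0, "wz": 0, "fingers": 0}
    - {"tx": -0.25, "ty": 0.015, "tz": 0.433, "wx": 0, "wy": 0, "wz": 0, "fingers": 0}
    - {"tx": -0.25, "ty": 0.015, "tz": 0.433, "wx": 0, "wy": 0, "wz": 0, "fingers": 0}
    - {"tx": -0.25, "ty": 0.015, "tz": 0.433, "wx": 0, "wy": 0, "wz": 0, "fingers": 0}
    - {"tx": 0, "ty": 0, "tz": 0, "wx": 0, "wy": 0, "wz": 0, "fingers": 0}
    - {"tx": 0, "ty": 0, "tz": 0, "wx": 0, "wy": 0, "wz": 0, "fingers": 0}

```text
time_s: 19.85
position: [0.4874, 0.0517, 0.1897]
eef_rot: [0.081, 2.615, -0.021]
wrist_force: [-0.1, 0.2, -1.3]
grip_width: 0.0854
grip_force: 0.0
```

```bash
cat > chk.py <<'E'
from mv import *
def chk(f):
    im,d=snap('wrist',f); R,o=frame(P); C=(cloud(f)-o)@R; ok=d>.05
    b=lambda x0,x1,y0,y1,z0,z1: C[ok&(C[...,0]>x0)&(C[...,0]<x1)&(C[...,1]>y0)&(C[...,1]<y1)&(C[...,2]>z0)&(C[...,2]<z1)]
    h=b(-.01,.12,-.05,.05,.003,.03); print('handle',cv2.minAreaRect(h[:,:2].astype(np.float32)*1000),'top z',np.median(h[:,2]),np.polyfit(h[:,0],h[:,2],1))
    r=np.r_[b(.02,.1,-.05,-.02,-.03,.003),b(.02,.1,.02,.05,-.03,.003)]; print('ramp z',np.median(r[:,2]))
    t=b(.02,.12,-.1,-.068,.028,.05); print('tab',np.percentile(t,[2,50,98],axis=0).round(4).tolist())
E
python3 -c "
from chk import *
where(); chk('w10'); to([.0525,-.0785,.09],7)"
```

```text
slicer xyz [ 0.0372 -0.0001  0.0879] roterr deg [-0.02  0.09 -0.02] F slicer [-0.74  0.19 -1.04] gw 0.08539451701095573 0.0 t 19.85
handle ((38.91298294067383, 0.15764236450195312), (97.81334686279297, 99.57208251953125), 0.022472763434052467) top z 0.009753698160854675 [0.04388723 0.00738528]
ramp z -0.011801794494333743
tab [[0.0434, -0.0833, 0.0286], [0.0509, -0.0763, 0.0344], [0.0608, -0.0705, 0.0363]]
target [ 0.4947 -0.0273  0.1992] rows 7 t [ 0.0352 -0.3761  0.0469] w [-0.  0. -0.] deg/row 0.01
```

View pics/w10.png

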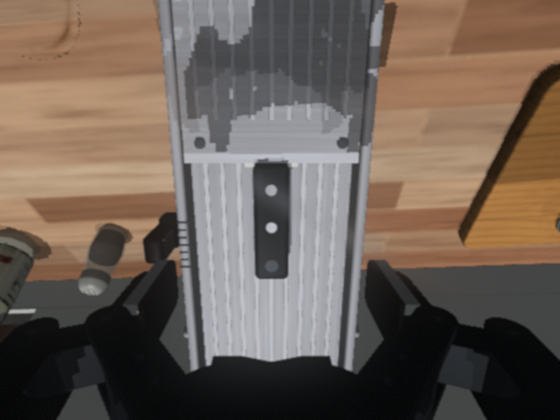

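The picture shows the gauge seated at its stop (handle front at (270,163) against the edge), in line, with the tab at (165,237). Now to the tab, then down onto it.

>>> jog_arm:
  rows:
    - {"tx": 0.035, "ty": -0.376, "tz": 0.047, "wx": 0, "wy": 0, "wz": 0, "fingers": 0}
    - {"tx": 0.035, "ty": -0.376, "tz": 0.047, "wx": 0, "wy": 0, "wz": 0, "fingers": 0}
    - {"tx": 0.035, "ty": -0.376, "tz": 0.047, "wx": 0, "wy": 0, "wz": 0, "fingers": 0}
    - {"tx": 0.035, "ty": -0.376, "tz": 0.047, "wx": 0, "wy": 0, "wz": 0, "fingers": 0}
    - {"tx": 0.035, "ty": -0.376, "tz": 0.047, "wx": 0, "wy": 0, "wz": 0, "fingers": 0}
    - {"tx": 0.035, "ty": -0.376, "tz": 0.047, "wx": 0, "wy": 0, "wz": 0, "fingers": 0}
    - {"tx": 0.035, "ty": -0.376, "tz": 0.047, "wx": 0, "wy": 0, "wz": 0, "fingers": 0}
    - {"tx": 0, "ty": 0, "tz": 0, "wx": 0, "wy": 0, "wz": 0, "fingers": 0}

```text
time_s: 20.7
position: [0.4949, -0.0283, 0.199]
eef_rot: [0.083, 2.617, -0.021]
wrist_force: [0.2, 0.3, 0.7]
grip_width: 0.0849
grip_force: 0.0
```

```bash
python3 -c "
from mv import *
where(); to([.0525,-.0785,.014],6)"
```

```text
slicer xyz [ 0.0526 -0.0794  0.0898] roterr deg [-0.03  0.02  0.06] F slicer [0.5  0.27 0.55] gw 0.08488735965066357 0.0 t 20.7
target [ 0.5326 -0.0297  0.1334] rows 6 t [ 0.2099 -0.0079 -0.3648] w [-0.      0.      0.0001] deg/row 0.01
```

>>> jog_arm:
  rows:
    - {"tx": 0.21, "ty": -0.008, "tz": -0.365, "wx": 0, "wy": 0, "wz": 0, "fingers": 0}
    - {"tx": 0.21, "ty": -0.008, "tz": -0.365, "wx": 0, "wy": 0, "wz": 0, "fingers": 0}
    - {"tx": 0.21, "ty": -0.008, "tz": -0.365, "wx": 0, "wy": 0, "wz": 0, "fingers": 0}
    - {"tx": 0.21, "ty": -0.008, "tz": -0.365, "wx": 0, "wy": 0, "wz": 0, "fingers": 0}
    - {"tx": 0.21, "ty": -0.008, "tz": -0.365, "wx": 0, "wy": 0, "wz": 0, "fingers": 0}
    - {"tx": 0.21, "ty": -0.008, "tz": -0.365, "wx": 0, "wy": 0, "wz": 0, "fingers": 0}
    - {"tx": 0, "ty": 0, "tz": 0, "wx": 0, "wy": 0, "wz": 0, "fingers": 0}

```text
time_s: 21.4
position: [0.532, -0.028, 0.1321]
eef_rot: [0.081, 2.619, -0.02]
wrist_force: [0.3, 0.2, -0.2]
grip_width: 0.0853
grip_force: 0.0
```

>>> jog_arm:
  squeeze: 40
  rows:
    - {"tx": 0, "ty": 0, "tz": 0, "wx": 0, "wy": 0, "wz": 0, "fingers": 1}
    - {"tx": 0, "ty": 0, "tz": 0, "wx": 0, "wy": 0, "wz": 0, "fingers": 1}
    - {"tx": 0, "ty": 0, "tz": 0, "wx": 0, "wy": 0, "wz": 0, "fingers": 1}
    - {"tx": 0, "ty": 0, "tz": 0, "wx": 0, "wy": 0, "wz": 0, "fingers": 1}
    - {"tx": 0, "ty": 0, "tz": 0, "wx": 0, "wy": 0, "wz": 0, "fingers": 1}
    - {"tx": 0, "ty": 0, "tz": 0, "wx": 0, "wy": 0, "wz": 0, "fingers": 1}
    - {"tx": 0, "ty": 0, "tz": 0, "wx": 0, "wy": 0, "wz": 0, "fingers": 1}
    - {"tx": 0, "ty": 0, "tz": 0, "wx": 0, "wy": 0, "wz": 0, "fingers": 1}

```text
time_s: 22.2
position: [0.5324, -0.0301, 0.1347]
eef_rot: [0.083, 2.615, -0.026]
wrist_force: [-8.5, -11.1, 9.0]
grip_width: 0.013
grip_force: 43.0
```

```bash
python3 -c "
from mv import *
where()"
```

```text
slicer xyz [ 0.053  -0.079   0.0152] roterr deg [0.14 0.1  0.12] F slicer [ -2.24 -11.57  11.64] gw 0.013017249908845665 43.025550842285156 t 22.2
```

>>> jog_arm:
  rows:
    - {"tx": 0.0432, "ty": -0.0027, "tz": 0.025, "wx": 0, "wy": 0, "wz": 0, "fingers": 1}
    - {"tx": 0.0432, "ty": -0.0027, "tz": 0.025, "wx": 0, "wy": 0, "wz": 0, "fingers": 1}
    - {"tx": 0.0432, "ty": -0.0027, "tz": 0.025, "wx": 0, "wy": 0, "wz": 0, "fingers": 1}
    - {"tx": 0.0432, "ty": -0.0027, "tz": 0.025, "wx": 0, "wy": 0, "wz": 0, "fingers": 1}
    - {"tx": 0.0432, "ty": -0.0027, "tz": 0.025, "wx": 0, "wy": 0, "wz": 0, "fingers": 1}
    - {"tx": 0.0432, "ty": -0.0027, "tz": 0.025, "wx": 0, "wy": 0, "wz": 0, "fingers": 1}

```text
time_s: 22.8
position: [0.5388, -0.0305, 0.1383]
eef_rot: [0.084, 2.618, -0.026]
wrist_force: [-17.8, -10.0, 12.3]
grip_width: 0.0131
grip_force: 44.2
```

```bash
python3 -c "
from chk import *
where(); chk('w11')"
```

```text
slicer xyz [ 0.0604 -0.0789  0.0152] roterr deg [ 0.13 -0.05  0.15] F slicer [ -8.7  -11.07  19.24] gw 0.013111929291681852 44.16387140750885 t 22.8
handle ((38.91141891479492, 0.009319305419921875), (99.94683074951172, 97.17713928222656), 89.99034881591797) top z 0.012103980129902995 [0.05483958 0.00878538]
ramp z -0.009372498813565245
tab [[0.0483, -0.0968, 0.0287], [0.0531, -0.08, 0.0351], [0.069, -0.0687, 0.049]]
```

Gap about 9.4 mm with friction about 8.7 N. Continue finely, watching the force.

>>> jog_arm:
  rows:
    - {"tx": 0.0288, "ty": -0.0018, "tz": 0.0167, "wx": 0, "wy": 0, "wz": 0, "fingers": 1}
    - {"tx": 0.0288, "ty": -0.0018, "tz": 0.0167, "wx": 0, "wy": 0, "wz": 0, "fingers": 1}
    - {"tx": 0.0144, "ty": -0.0009, "tz": 0.0083, "wx": 0, "wy": 0, "wz": 0, "fingers": 1}

```text
time_s: 23.15
position: [0.541, -0.0306, 0.1396]
eef_rot: [0.084, 2.618, -0.026]
wrist_force: [-20.8, -11.1, 12.4]
grip_width: 0.013
grip_force: 44.2
```

>>> jog_arm:
  rows:
    - {"tx": 0.0144, "ty": -0.0009, "tz": 0.0083, "wx": 0, "wy": 0, "wz": 0, "fingers": 1}

```text
time_s: 23.25
position: [0.541, -0.0306, 0.1395]
eef_rot: [0.084, 2.618, -0.026]
wrist_force: [-22.7, -10.8, 13.4]
grip_width: 0.0128
grip_force: 44.6
```

```bash
python3 -c "
from chk import *
where(); chk('w12')"
```

```text
slicer xyz [ 0.0629 -0.0789  0.0151] roterr deg [ 0.13 -0.1   0.15] F slicer [-12.33 -12.21  22.54] gw 0.012759548521745505 44.557414054870605 t 23.25
handle ((39.225032806396484, -0.01575469970703125), (99.97772979736328, 98.09588623046875), 89.98601531982422) top z 0.012916794858487714 [0.05944883 0.00924051]
ramp z -0.008552437892393322
tab [[0.0509, -0.0967, 0.0288], [0.0557, -0.08, 0.0351], [0.0715, -0.0687, 0.0489]]
```

>>> jog_arm:
  rows:
    - {"tx": 0.0144, "ty": -0.0009, "tz": 0.0083, "wx": 0, "wy": 0, "wz": 0, "fingers": 1}
    - {"tx": 0.0144, "ty": -0.0009, "tz": 0.0083, "wx": 0, "wy": 0, "wz": 0, "fingers": 1}

```text
time_s: 23.5
position: [0.5412, -0.0306, 0.1396]
eef_rot: [0.085, 2.62, -0.026]
wrist_force: [-28.9, -11.5, 15.8]
grip_width: 0.0133
grip_force: 45.2
```

>>> jog_arm:
  rows:
    - {"tx": 0.0144, "ty": -0.0009, "tz": 0.0083, "wx": 0, "wy": 0, "wz": 0, "fingers": 1}

```text
time_s: 23.6
position: [0.5412, -0.0306, 0.1396]
eef_rot: [0.085, 2.62, -0.026]
wrist_force: [-30.0, -12.3, 16.4]
grip_width: 0.0131
grip_force: 45.5
```

```bash
python3 -c "
from chk import *
where(); chk('w13')"
```

```text
slicer xyz [ 0.0631 -0.0789  0.0151] roterr deg [ 0.13 -0.21  0.17] F slicer [-17.06 -14.1   28.73] gw 0.013071836103483944 45.46185314655304 t 23.6
handle ((39.09918975830078, 0.3596038818359375), (98.16317749023438, 99.96772766113281), 0.4552314579486847) top z 0.012993249695065628 [0.05913626 0.00933084]
ramp z -0.00850630571034292
tab [[0.0512, -0.0968, 0.0287], [0.0559, -0.08, 0.0351], [0.0718, -0.0688, 0.0488]]
```

The tab has stopped moving while the resistance rises steeply (17 N against 8.7 N), so the ramp has nipped the gauge. Release, retreat and check.

>>> jog_arm:
  rows:
    - {"tx": 0, "ty": 0, "tz": 0, "wx": 0, "wy": 0, "wz": 0, "fingers": 0}
    - {"tx": 0, "ty": 0, "tz": 0, "wx": 0, "wy": 0, "wz": 0, "fingers": 0}
    - {"tx": 0, "ty": 0, "tz": 0, "wx": 0, "wy": 0, "wz": 0, "fingers": 0}
    - {"tx": 0, "ty": 0, "tz": 0, "wx": 0, "wy": 0, "wz": 0, "fingers": 0}
    - {"tx": -0.25, "ty": 0.015, "tz": 0.433, "wx": 0, "wy": 0, "wz": 0, "fingers": 0}
    - {"tx": -0.25, "ty": 0.015, "tz": 0.433, "wx": 0, "wy": 0, "wz": 0, "fingers": 0}
    - {"tx": -0.25, "ty": 0.015, "tz": 0.433, "wx": 0, "wy": 0, "wz": 0, "fingers": 0}
    - {"tx": -0.25, "ty": 0.015, "tz": 0.433, "wx": 0, "wy": 0, "wz": 0, "fingers": 0}

```text
time_s: 24.45
position: [0.5138, -0.0275, 0.1933]
eef_rot: [0.081, 2.616, -0.021]
wrist_force: [-0.0, 0.1, 0.6]
grip_width: 0.0855
grip_force: 0.0
```

>>> jog_arm:
  rows:
    - {"tx": -0.25, "ty": 0.015, "tz": 0.433, "wx": 0, "wy": 0, "wz": 0, "fingers": 0}
    - {"tx": -0.25, "ty": 0.015, "tz": 0.433, "wx": 0, "wy": 0, "wz": 0, "fingers": 0}
    - {"tx": -0.25, "ty": 0.015, "tz": 0.433, "wx": 0, "wy": 0, "wz": 0, "fingers": 0}
    - {"tx": 0, "ty": 0, "tz": 0, "wx": 0, "wy": 0, "wz": 0, "fingers": 0}
    - {"tx": 0, "ty": 0, "tz": 0, "wx": 0, "wy": 0, "wz": 0, "fingers": 0}

```text
time_s: 24.95
position: [0.4918, -0.0263, 0.2316]
eef_rot: [0.081, 2.615, -0.021]
wrist_force: [-0.3, -0.3, -0.1]
grip_width: 0.0854
grip_force: 0.0
```

```bash
python3 -c "
from chk import *
where(); chk('w14')
C=(cloud('w14')-frame(P)[1])@frame(P)[0]; h=C[(C[...,0]>.005)&(C[...,0]<.1)&(abs(C[...,1])<.011)&(C[...,2]>.005)&(C[...,2]<.03)]
print(cv2.minAreaRect(h[:,:2].astype(np.float32)*1000),np.percentile(h,[1,50,99],axis=0).round(4).tolist(),np.polyfit(h[:,0],h[:,2],1))"
```

```text
slicer xyz [ 0.0662 -0.0777  0.1196] roterr deg [-0.02  0.1  -0.02] F slicer [-0.29 -0.28  0.07] gw 0.08535888156791262 0.0 t 24.95
handle ((39.05204772949219, -0.00905609130859375), (97.60787200927734, 99.204345703125), 0.05636702850461006) top z 0.012977241133229372 [0.06367319 0.00924031]
ramp z -0.008544872119819852
tab [[0.0533, -0.0849, 0.0288], [0.0617, -0.0781, 0.0345], [0.0714, -0.0707, 0.0362]]
((46.68366241455078, 0.0023632049560546875), (21.93999481201172, 82.34134674072266), 89.97369384765625) [[0.0061, -0.0108, 0.0109], [0.0438, -0.0003, 0.0134], [0.0866, 0.0107, 0.015]] [-0.00180924  0.01339819]
```

View pics/w14.png

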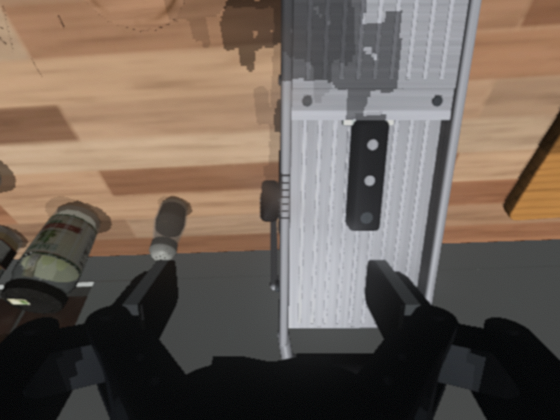

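The last view shows the gauge seated and in line (handle (355-385,120-230) against the edge), tab at (271,201), shaker untouched, gap about 8.5 mm with the resistance felt, and the arm clear. Handing in.

```bash
python3 -c "
from bench import arm
print(arm.sign_off())"
```

```text
the job is handed in; nothing more can be done
None
```

The gauge sits against its stop under the cutting blade with the ramp nipped onto it, and the job is handed in. I felt the tab's resistance double and the tab stop, but the gap measured about 8.5 mm rather than 8 mm, so check for slight play. I opened the ramp before sliding the gauge in because it stood at about 7 mm, and I kept clear of the salt shaker and the glass.

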